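# Weigh out the round fish cakes for one pack

### The arm

A 6-joint arm with a two-finger parallel gripper is mounted at the origin on the work surface. World frame = base frame: x ahead of the robot, y to its left, z up, the work surface at z = 0. Lengths are in m, angles in rad, forces in N, time in s.
With the tool pointing down it reaches from about 0.35 to 0.875 m from the base axis. Payload 15.5 kg.
Tool frame: the origin (TCP) lies midway between the tips of the shut fingers; the grasp point (between the pads) lies 19 mm behind it (manip.tcp_to_grasp is the distance from the TCP to the grasp point, in m); z points along the fingers, y is the line along which they close (so a half turn about z gives the same grasp; the last joint's range is limited). The gripper opens to 85 mm and grips with 20 to 120 N. Pads are 22 mm wide; open, the fingers measure 114 mm over their backs; the gripper's body (76 mm by 85 mm) begins 54 mm behind the grasp point. The pads swing forward as they close: fully open they stand 13 mm farther back than shut.
Start: joints at [-1.444, 0.494, 1.345, -0, 1.302, -0.096], TCP at [0.138, -0.61, 0.231] pointing down, gripper open.
Joint ranges: [-2.91, 2.91], [-0.82, 2.16], [0.22, 2.67], [-1.22, 4.37], [0.12, 2.79], [-3.08, 3.08]. Speed limits (rad/s): [1.89, 1.89, 2.57, 3.01, 3.01, 3.01].

### API

Orientations are given as a unit quaternion [w, x, y, z].
In Python, from station import monitor, camera, calibration, order, find_in, spot_point, manip gives the robot as it stands.
- The arm moves only by the tool apply_moves, never from a script. Its argument "plan" is a list of rows, each an object with "offset": the shift along the world's x, y, z in m, a list of three; "twist": the turn about the world's z in rad; "grip": the opening, from 0 (shut) to 1 (fully open). A call has 1 to 12 rows; each row shifts and turns the commanded pose from where the row before left it; what a row does not reach is not made up. A row lasts 1/8 s, in which the tool goes at most 62.5 mm and 10.7 degrees, less where a joint would pass 70% of its speed; a pose out of reach is approached as far as the arm can. A call with a gripper value outside its range is refused whole. The fingers move at their own pace and stop on an object; "squeeze" is the grip in N (left out, the last holds). Time passes only in rows, so rows that do not move let the fingers close. It gives the time, the measured TCP pose, the force, the opening and the grip force at its end, in the units of the state.
- monitor.get_obs(): the state, without advancing time (a new reading comes with each control period).
- camera(name): name is "scene" or "side" or "wrist"; returns (picture, depth): 420x560x3 uint8, red, green, blue; 420x560 float32, m along the optical axis (not along the pixel's ray), 0 where there is no reading.
- calibration(name): a dict with "vertical_fov" (degrees; the focal length in pixels is half the picture's height over the tangent of half this angle, whatever the lens; pixels are square), "cx", "cy" (the principal point, pixels), "dist" ([k1, k2, p1, p2, k3] as OpenCV has them; the pictures are not rectified), "position" and "attitude" of the camera in the world; the wrist camera has in their place "mount" (4x4, takes a point from camera to tool coordinates, whose origin is the TCP and whose axes are the flange's). Camera axes: x right, y down, z forward; pixel columns grow to the right and rows downward; lengths in m; the calibration is good to about 2 mm. A picture is of the moment at which its call begins: read the wrist's pose just before it. calibration takes no time and is no camera call.
- order.close_job(): hands the job in; it is judged then, once.
Trained networks look in the newest picture that a camera, given by its name, has taken for a name from the list of things; names that differ only in an ending like _2 or _b are one class to them, and where a whole thing is asked for, a point or a joint stands for the part that bears it (a point fixed in the world has none). Each returns a list of dicts, best first, with "conf" (0 to 1); they miss things now and then, are a little off and sometimes report something else, mostly with a low value. They report only what shows in the picture. A call takes as long as a camera call.
- find_in(label, camera): "position" ([x, y, z] in m, in world coordinates, good to about 4 mm: the middle of the surface that is visible of it).
- spot_point(label, camera): "position" ([x, y, z] in m, in world coordinates, good to about 4 mm: a listed point, or the origin of a listed thing).
The state is a dict: "time_s": time; "qpos": joint angles; "qvel": joint speeds; "joint_efforts": joint torques, N m; "position": TCP position; "eef_rot": TCP orientation; "contact_force": force on the tool from outside, world axes, zero at the start; "moment": the same for the moment, N m; "finger_gap": finger opening in m; "grip_force": force on a finger pad.
Only numpy, scipy, OpenCV 4.12 (cv2) and the standard library are available. Lean on these libraries where they do the work, as an engineer would, in place of code of your own. Each camera call takes 0.05 s, during which the arm holds its last target. There are 200 camera calls.

### The job

Set the empty tray squarely in the middle of the scale's platform, let go of it, and zero the scale by pressing the round recessed button fully down for a moment with the stylus. Then move every round fish cake from the sloping bin into the tray, leaving the square ones in the bin, and with all of them in the tray press the square recessed button fully down for a moment with the stylus to record the weight. Finish with the stylus back upright in its stand, and do not disturb the roll of tape and the jar.

Things in the scene. Friction and masses are not known exactly. Their poses are not given: they have to be found in the camera images.
- bin: fixed white plastic stock bin, 200 (x) x 245 (y) x 19 mm, with three lanes 75 mm wide side by side in y. Its floor is a 5 mm plate sloping up 10 degrees towards +x; origin on the table under its centre, where the floor's upper face is 29 mm above the table. All rims and the two lane dividers stand only 14 mm above the floor. It may be left or right of the robot's centre line
- scale: fixed portion scale on the other side of the centre line from the bin; origin on the table under the centre of its platform. Steel platform 205 (x) x 155 (y) mm, top 50 mm above the table. On its robot side (-x) is a flat grey control panel 56 (x) x 150 (y) mm, top at 45 mm, centred at x = -128 mm, with a small dark display between two recessed push buttons
- platform (a point): centre of the scale platform's upper face; axes as the scale's
- zero (a joint): zero button: round, black, at the bottom of a ROUND 16 mm well at (-128, +45) mm in the scale's frame (the left one seen from the robot); pressed straight down, 0 = up, 0.005 m = fully down, about 5 N, springs back. Too deep for a finger
- zero_top (a point): centre of the zero button's top face, 5 mm below the panel's surface when up; moves with the button
- record (a joint): record button: square, black, at the bottom of a SQUARE 16 mm well at (-128, -45) mm in the scale's frame (the right one seen from the robot); values and force as the zero button
- record_top (a point): centre of the record button's top face, 5 mm below the panel's surface when up; moves with the button
- tray: loose shallow steel weighing tray, 158 (x) x 112 (y) x 20 mm, walls and floor 4 mm, about 180 g; origin under its centre. Starts empty on the table between bin and scale
- tray_lug (a point): centre of the tray's grip lug, a steel block sticking out 27 mm from the middle of the tray's +x end: 16 mm wide (y), 14 mm high, its middle 13 mm above the tray's underside; pinch it across y
- stand: fixed grey plastic block 50 x 50 x 45 mm with an upright 15 mm through hole in its centre: the stylus's stand; origin on the table under the hole
- stylus: loose stylus tool standing in the stand: steel pin 8 mm in diameter and 40 mm long, below a black round handle 20 mm in diameter and 65 mm long (total 105 mm, 50 g). Origin at the pin's tip, z towards the handle; in the stand the handle's shoulder rests on the block and the tip is 5 mm above the table
- round0: frozen-hard ROUND fish cake, 36 mm in diameter, 32 mm high, 40 g; origin at the centre of its underside, z up through it. Starts in the bin, lying on the sloping floor; may be absent
- round1: frozen-hard ROUND fish cake, 36 mm in diameter, 32 mm high, 40 g; origin at the centre of its underside, z up through it. Starts in the bin, lying on the sloping floor; may be absent
- round2: frozen-hard ROUND fish cake, 36 mm in diameter, 32 mm high, 40 g; origin at the centre of its underside, z up through it. Starts in the bin, lying on the sloping floor; may be absent
- round3: frozen-hard ROUND fish cake, 36 mm in diameter, 32 mm high, 40 g; origin at the centre of its underside, z up through it. Starts in the bin, lying on the sloping floor; may be absent
- round4: frozen-hard ROUND fish cake, 36 mm in diameter, 32 mm high, 40 g; origin at the centre of its underside, z up through it. Starts in the bin, lying on the sloping floor; may be absent
- round5: frozen-hard ROUND fish cake, 36 mm in diameter, 32 mm high, 40 g; origin at the centre of its underside, z up through it. Starts in the bin, lying on the sloping floor; may be absent
- square0: frozen-hard SQUARE fish cake, 36 x 36 x 32 mm, 40 g, same colour; origin at the centre of its underside. Starts in the bin and stays there
- square1: frozen-hard SQUARE fish cake, 36 x 36 x 32 mm, 40 g, same colour; origin at the centre of its underside. Starts in the bin and stays there
- square2: frozen-hard SQUARE fish cake, 36 x 36 x 32 mm, 40 g, same colour; origin at the centre of its underside. Starts in the bin and stays there
- tape: bystander: roll of packing tape, 90 mm across, 45 mm high, beyond the work
- jar: bystander: jar 64 mm across, 85 mm high, beyond the work

How it is judged:
By the outcome, as a careful person would: the job done as asked, in the order asked, and still so for the second after the job is handed in, with the robot touching nothing.
Of round0, round1, round2, round3, round4, round5 only 3 to 5 are there at a start; the rules pass over those that are not, and their reading is None.
At some moment in a run one of round0, round1, round2, round3, round4, round5 may be knocked a few centimetres aside while the robot is not near it.
It also fails if it takes over 210 s, if anything falls off the work surface, if the arm or the gripper's body presses on something with over 40 N, if the wrist force passes 120 N, or if a joint passes its speed limit or range.

## Working session

There is one attempt and no reset: what is moved stays moved. The work goes in short steps, Python scripts to look and compute and a tool call to move; the robot and the scene stay as the last step left them, time stands still between calls to the robot, and variables do not carry over. Pictures are saved under pics/ and viewed, at most 17 in all, crops included, and the job is handed in when it is done.

Besides the shell and the picture viewer there is one more tool, called after "Request:" by a JSON object that holds its "op" and its "data", one argument or row to a line. apply_moves: Moves the arm, as the interface text tells. Its arguments: {"type":"object","properties":{"plan":{"type":"array","items":{"type":"object","properties":{"offset":{"type":"array","items":{"type":"number"}},"twist":{"type":"number"},"grip":{"type":"number"}}}},"squeeze":{"type":"number"}},"required":["plan"]}

```bash
mkdir -p pics; ls
cat > h.py <<'E'
import numpy as np, cv2
from scipy.spatial.transform import Rotation as R
from station import monitor, camera, calibration, order, find_in, spot_point, manip
def rot(q): return R.from_quat([q[1],q[2],q[3],q[0]]).as_matrix()
def pose(name,obs=None):
    c=calibration(name)
    if 'mount' in c:
        o=obs or monitor.get_obs(); T=np.eye(4); T[:3,:3]=rot(o['eef_rot']); T[:3,3]=o['position']
        T=T@np.array(c['mount']); 
    else:
        T=np.eye(4); a=np.array(c['attitude']); T[:3,:3]=rot(a) if a.size==4 else a; T[:3,3]=c['position']
    f=210/np.tan(np.radians(c['vertical_fov'])/2)
    return T,np.array([[f,0,c['cx']],[0,f,c['cy']],[0,0,1]]),np.array(c['dist'])
def snap(name,fn=None):
    P=pose(name); im,d=camera(name)
    if fn: cv2.imwrite('pics/'+fn,im[:,:,::-1])
    return im,d,P
def world(px,d,P):
    "pixels Nx2, depths N -> world"
    T,K,D=P; px=np.asarray(px,float).reshape(-1,1,2)
    n=cv2.undistortPoints(px,K,D)[:,0]
    p=np.c_[n,np.ones(len(n))]*np.asarray(d).reshape(-1,1)
    return p@T[:3,:3].T+T[:3,3]
def project(X,P):
    T,K,D=P; Ri=T[:3,:3].T
    return cv2.projectPoints(np.asarray(X,float).reshape(-1,1,3),cv2.Rodrigues(Ri)[0],-Ri@T[:3,3],K,D)[0][:,0]
def cloud(d,P):
    v,u=np.nonzero(d>0); return np.c_[u,v],world(np.c_[u,v],d[v,u],P)
E
python3 - <<'E'
from h import *
np.set_printoptions(precision=4,suppress=True)
o=monitor.get_obs(); print(o)
for n in ['scene','side']:
    im,d,P=snap(n,n+'0.png'); print(n,calibration(n))
    for l in ['bin','platform','zero_top','record_top','tray','tray_lug','stand','stylus','tape','jar']+(['round0','square0']):
        print(l,[(np.round(x['position'],3),round(x['conf'],2)) for x in spot_point(l,n)])
print(calibration('wrist'), manip.tcp_to_grasp)
E
```

```text
pics
{'time_s': 0.0, 'qpos': array([-1.4435,  0.4942,  1.3461,  0.    ,  1.3025, -0.0955]), 'qvel': array([-0.0003, -0.0001,  0.0019, -0.0007,  0.0007,  0.0022]), 'joint_efforts': array([  0.0014, -88.2152, -38.3868,   0.0001,   0.0101,  -0.    ]), 'position': array([ 0.1381, -0.6092,  0.2307]), 'eef_rot': array([-0.0006,  0.9938,  0.1112, -0.    ]), 'contact_force': array([ 0.2393, -0.1623,  0.297 ]), 'moment': array([-0.0247,  0.037 , -0.0481]), 'grip_force': 0.0, 'finger_gap': 0.08512434455669127}
scene {'vertical_fov': 44.52739528803167, 'cx': 281.18431096650886, 'cy': 204.7848705974039, 'dist': array([-0.0159,  0.    ,  0.    ,  0.    ,  0.    ]), 'position': array([1.4422, 0.7335, 0.802 ]), 'attitude': array([-0.198 ,  0.3798,  0.7896, -0.4393])}
bin [(array([0.528, 0.261, 0.   ]), 0.85), (array([0.552, 0.018, 0.014]), 0.5)]
platform [(array([ 0.538, -0.27 ,  0.052]), 0.96), (array([0.534, 0.346, 0.032]), 0.67)]
zero_top []
record_top []
tray [(array([0.464, 0.01 , 0.002]), 0.73)]
tray_lug [(array([0.558, 0.017, 0.015]), 0.66)]
stand [(array([ 0.668,  0.026, -0.   ]), 0.73)]
st
[... 1265 characters left out ...]
0.728, -0.173, -0.004]), 0.97)]
round0 [(array([0.468, 0.262, 0.02 ]), 0.84), (array([0.52 , 0.179, 0.031]), 0.84), (array([0.532, 0.273, 0.028]), 0.65), (array([0.591, 0.259, 0.042]), 0.58)]
square0 [(array([0.593, 0.345, 0.042]), 0.85), (array([0.522, 0.18 , 0.028]), 0.74), (array([0.473, 0.351, 0.021]), 0.64), (array([0.531, 0.271, 0.024]), 0.26)]
{'vertical_fov': 58.00928069312694, 'cx': 276.40557669880076, 'cy': 205.49873451469384, 'dist': array([-0.1073,  0.    ,  0.    ,  0.    ,  0.    ]), 'mount': array([[ 0.0009, -0.9459, -0.3245,  0.0844],
       [ 1.    ,  0.0007,  0.0006,  0.0005],
       [-0.0003, -0.3245,  0.9459, -0.1433],
       [ 0.    ,  0.    ,  0.    ,  1.    ]])} 0.0187
```

View pics/scene0.png

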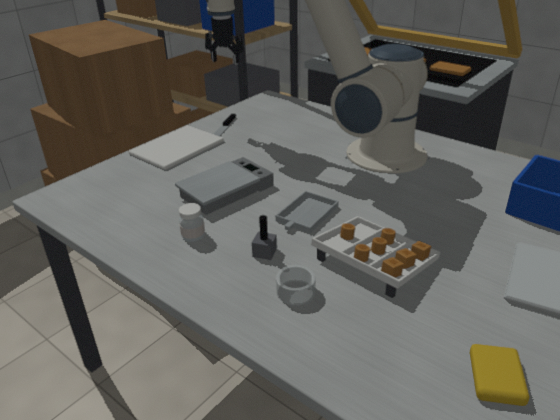

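View pics/side0.png

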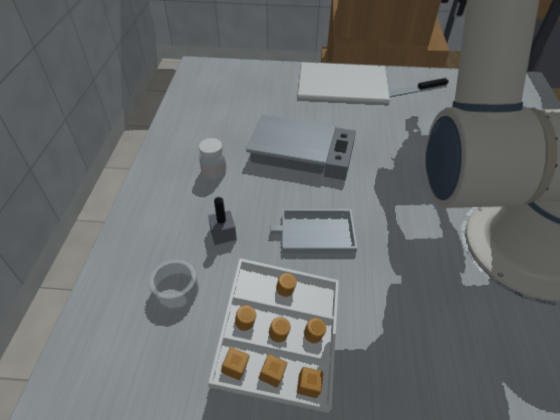

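Scene picture: the bin is at right (370,250), the scale at left (225,180), and the tray at (308,210). Side picture: there are four round cakes at (287,285), (246,318), (280,329) and (316,329). Three squares fill the far lane at (235,362), (273,370) and (310,381). The stylus is at (221,210).

Request:
{"op": "apply_moves", "data": {
  "plan": [
    {"offset": [0.02,0.04,0.03],"twist": -0.1},
    {"offset": [0.03,0.05,0.02],"twist": -0.123},
    {"offset": [0.03,0.05,0.02]},
    {"offset": [0.03,0.05,0.02]},
    {"offset": [0.03,0.05,0.02]},
    {"offset": [0.03,0.05,0.02]},
    {"offset": [0.03,0.05,0.02]},
    {"offset": [0.03,0.05,0]},
    {"offset": [0.03,0.05,0]},
    {"offset": [0.03,0.04,0]},
    {"offset": [0.0,0,0]},
    {"offset": [0.0,0,0]}
  ]
}}

```text
invalid input at $.plan[0]: expected keys offset, twist, grip
```

Run:
```python
from h import *
np.set_printoptions(precision=4,suppress=True)
im,d,P=snap('wrist','w1.png'); np.savez('w1.npz',im=im,d=d,T=P[0],K=P[1],D=P[2])
for l in ['platform','zero_top','record_top','tray','tray_lug','stand','stylus']:
    print(l,[(np.round(x['position'],3),round(x['conf'],2)) for x in spot_point(l,'wrist')])
for n in ['side','scene']:
    im,d,P=snap(n); np.savez(n+'1.npz',im=im,d=d,T=P[0],K=P[1],D=P[2])
print(monitor.get_obs()['position'])
```

```text
platform []
zero_top []
record_top []
tray []
tray_lug []
stand []
stylus []
[ 0.1381 -0.6096  0.2313]
```

View pics/w1.png

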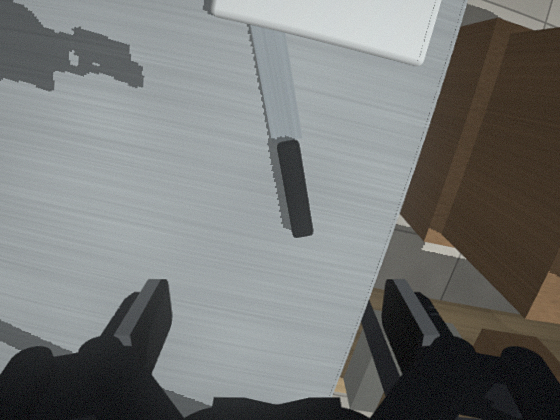

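The move was refused because every row needs all three keys. The picture only shows the start pose, with the knife at (290,190).

Request:
{"op": "apply_moves", "data": {
  "plan": [
    {"offset": [0.02,0.04,0.03],"twist": -0.1,"grip": 1},
    {"offset": [0.03,0.05,0.02],"twist": -0.123,"grip": 1},
    {"offset": [0.03,0.05,0.02],"twist": 0,"grip": 1},
    {"offset": [0.03,0.05,0.02],"twist": 0,"grip": 1},
    {"offset": [0.03,0.05,0.02],"twist": 0,"grip": 1},
    {"offset": [0.03,0.05,0.02],"twist": 0,"grip": 1},
    {"offset": [0.03,0.05,0.02],"twist": 0,"grip": 1},
    {"offset": [0.03,0.05,0],"twist": 0,"grip": 1},
    {"offset": [0.03,0.05,0],"twist": 0,"grip": 1},
    {"offset": [0.03,0.04,0],"twist": 0,"grip": 1},
    {"offset": [0,0,0],"twist": 0,"grip": 1},
    {"offset": [0,0,0],"twist": 0,"grip": 1}
  ]
}}

```text
time_s: 3.3
position: [0.4279, -0.1297, 0.3813]
eef_rot: [0.0, 1.0, 0.0, -0.0]
contact_force: [-0.5, 0.2, -0.1]
finger_gap: 0.0852
grip_force: 0.0
```

Run:
```python
from h import *
np.set_printoptions(precision=4,suppress=True)
im,d,P=snap('wrist','w2.png'); np.savez('w1.npz',im=im,d=d,T=P[0],K=P[1],D=P[2])
for l in ['platform','zero_top','record_top','tray','tray_lug','stand','stylus']:
    print(l,[(np.round(x['position'],3),round(x['conf'],2)) for x in spot_point(l,'wrist')])
print(monitor.get_obs()['position'])
```

```text
platform [(array([ 0.538, -0.268,  0.051]), 0.73)]
zero_top []
record_top [(array([ 0.405, -0.294,  0.036]), 0.52)]
tray [(array([0.461, 0.008, 0.   ]), 0.58)]
tray_lug [(array([0.555, 0.017, 0.012]), 0.6)]
stand []
stylus []
[ 0.4279 -0.13    0.3813]
```

View pics/w2.png

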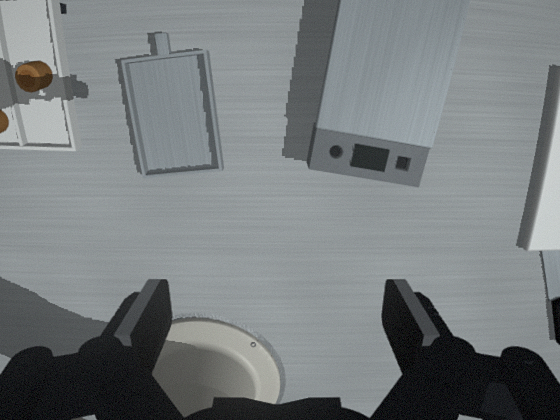

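The wrist picture shows the round well at (336,152), the display at (370,157), the square well at (402,162), the tray at (170,110) turned slightly, and its lug at (159,43). The scale is rotated by about -10°. I'll fit both from depth.

```bash
cat >> h.py <<'E'
def rect(xy):
    (c,s,a)=cv2.minAreaRect((np.asarray(xy)*1000).astype(np.float32)); 
    while a>45: a-=90; s=s[::-1]
    while a<-45: a+=90; s=s[::-1]
    return np.round(np.array(c)/1000,4),np.round(s,1),round(a,2)
def big(mask):
    n,l,st,_=cv2.connectedComponentsWithStats(mask.astype(np.uint8),connectivity=4); i=1+np.argmax(st[1:,4]); return l==i
def wgrid(d,P):
    v,u=np.indices(d.shape); return world(np.c_[u.ravel(),v.ravel()],d.ravel(),P).reshape(*d.shape,3)
E
python3 - <<'E'
from h import *
np.set_printoptions(precision=4,suppress=True)
z=np.load('w1.npz'); im,d=z['im'],z['d']; P=(z['T'],z['K'],z['D'])
W=wgrid(d,P); Z=W[...,2]; v,u=np.indices(d.shape)
ok=(d>0)
tb=ok&(u>225)&(u<275)&(v>40)&(v<200); print('table z',np.median(Z[tb]),Z[tb].std())
tr=ok&(u>105)&(u<235)&(v>20)&(v<185)&(Z>0.006+np.median(Z[tb]))&(Z<.04)
m=big(tr); print('tray',rect(W[m][:,:2]),np.percentile(Z[m],[5,50,95]))
for th in (0.005,0.01,0.015): print(th,rect(W[big((u>105)&(u<235)&(v>52)&(v<185)&ok&(Z>th)&(Z<.04))][:,:2]))
ca=W[m]; lug=ca[ca[:,0]>0.551]; print('lug',lug.mean(0),lug.min(0),lug.max(0))
pan=big(ok&(u>295)&(u<445)&(v>110)&(v<200)&(Z>0.03)&(Z<.0475)); pl=big(ok&(u>300)&(u<475)&(v<160)&(Z>.0475)&(Z<.06))
print('panel',rect(W[pan][:,:2]),np.median(Z[pan]),'plat',rect(W[pl][:,:2]),np.median(Z[pl]))
g=cv2.cvtColor(im,cv2.COLOR_RGB2GRAY)
n,l,st,ce=cv2.connectedComponentsWithStats(((g<70)&(u>310)&(u<435)&(v>130)&(v<185)).astype(np.uint8))
for i in range(1,n):
    if st[i,4]>30:
        mm=l==i; T=P[0]
        # intersect ray with z=.045
        r=world([ce[i]],[1.],P)[0]-T[:3,3]; s=(.045-T[2,3])/r[2]; print(st[i],ce[i],T[:3,3]+r*s,'depthZ',np.median(Z[mm]))
E
```

```text
table z 0.0007034733993708242 0.0009534592846391236
tray (array([0.477 , 0.0087]), array([185.3, 114.1]), 4.61) [0.0087 0.02   0.022 ]
0.005 (array([0.4645, 0.0077]), array([160.5, 114.1]), 4.55)
0.01 (array([0.4646, 0.0077]), array([160.5, 114.1]), 4.61)
0.015 (array([0.4646, 0.0077]), array([160.5, 114.1]), 4.61)
lug [0.5601 0.0147 0.0196] [0.551  0.0071 0.0091] [0.5695 0.0246 0.0231]
panel (array([ 0.4131, -0.2504]), array([ 54.3, 150.9]), -9.38) 0.045681238108716354 plat (array([ 0.5289, -0.2683]), array([184. , 155.3]), -9.21) 0.05077538462158107
[311 131   4  21  54] [312.2037 139.3704] [ 0.4365 -0.1756  0.045 ] depthZ 0.025669210710550117
[350 144  39  28 788] [369.2551 157.283 ] [ 0.4139 -0.2503  0.045 ] depthZ 0.047143722068338084
[330 146  12  12 120] [335.45   151.2667] [ 0.4214 -0.2059  0.045 ] depthZ 0.04037104489744328
[396 156  14  14 145] [402.4621 162.4828] [ 0.4074 -0.2949  0.045 ] depthZ 0.04090463509003506
```

Fits agree with the given sizes:

| Thing | Position (m) | Yaw | Check |
|---|---|---|---|
| Platform | (0.540, -0.270) | -9.2° | top z 0.051 |
| Tray | (0.464, 0.008) | +4.6° | – |
| Lug | (0.556, 0.015) | – | top z 0.020 |

I'll go to the lug now.

Request:
{"op": "apply_moves", "data": {
  "plan": [
    {"offset": [0.02,0.022,-0.04],"twist": 0.04,"grip": 0.5},
    {"offset": [0.02,0.022,-0.05],"twist": 0.04,"grip": 0.5},
    {"offset": [0.02,0.022,-0.05],"twist": 0,"grip": 0.5},
    {"offset": [0.02,0.022,-0.05],"twist": 0,"grip": 0.5},
    {"offset": [0.02,0.022,-0.05],"twist": 0,"grip": 0.5},
    {"offset": [0.02,0.022,-0.04],"twist": 0,"grip": 0.5},
    {"offset": [0.01,0.0135,-0.04],"twist": 0,"grip": 0.5},
    {"offset": [0,0,0],"twist": 0,"grip": 0.5},
    {"offset": [0,0,0],"twist": 0,"grip": 0.5}
  ]
}}

```text
time_s: 4.82
position: [0.5582, 0.0154, 0.0623]
eef_rot: [0.0, 0.999, 0.04, 0.0]
contact_force: [0.8, 0.2, 0.1]
finger_gap: 0.0426
grip_force: 0.0
```

Run:
```python
from h import *
np.set_printoptions(precision=4,suppress=True)
im,d,P=snap('wrist','w3.png')
print(monitor.get_obs()['position'],monitor.get_obs()['qpos'])
for l in ['tray_lug','stand','stylus']:
    print(l,[(np.round(x['position'],3),round(x['conf'],2)) for x in spot_point(l,'wrist')])
print(project([[.5562,.0152,.02],[.464,.0078,.004],[.542,.014,.02],[.569,.016,.02]],P))
```

```text
[0.5586 0.0153 0.0628] [-0.0795  0.6204  1.6798 -0.0001  0.8397  1.4121]
tray_lug [(array([0.557, 0.018, 0.011]), 0.63)]
stand [(array([0.671, 0.028, 0.003]), 0.72)]
stylus [(array([0.67 , 0.03 , 0.004]), 0.97)]
[[275.5648 245.6384]
 [275.6695 360.7684]
 [275.6846 269.1148]
 [275.9852 223.4928]]
```

View pics/w3.png

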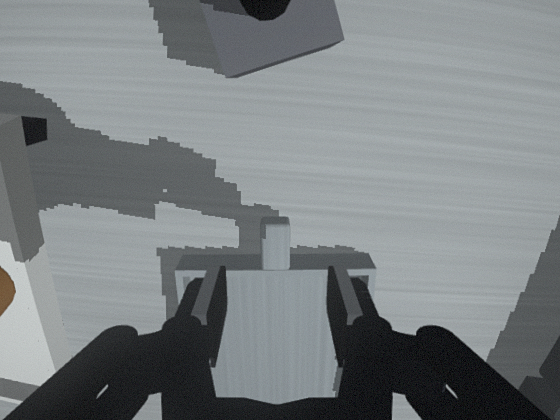

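The lug at (276,243) lies centred between the fingers, and its end (y 217–269) matches the prediction (223–269). Descend and grip.

Request:
{"op": "apply_moves", "data": {
  "plan": [
    {"offset": [0,0,-0.03],"twist": 0,"grip": 0.5},
    {"offset": [0,0,-0.02],"twist": 0,"grip": 0.5},
    {"offset": [0,0,-0.008],"twist": 0,"grip": 0.5},
    {"offset": [0,0,0],"twist": 0,"grip": 0.3},
    {"offset": [0,0,0],"twist": 0,"grip": 0.1},
    {"offset": [0,0,0],"twist": 0,"grip": 0.1},
    {"offset": [0,0,0],"twist": 0,"grip": 0.1},
    {"offset": [0,0,0],"twist": 0,"grip": 0.1},
    {"offset": [0,0,0],"twist": 0,"grip": 0.1}
  ],
  "squeeze": 80
}}

```text
time_s: 6.15
position: [0.5586, 0.0158, 0.0043]
eef_rot: [0.0, 0.999, 0.04, 0.001]
contact_force: [-1.5, -1.2, 7.3]
finger_gap: 0.0142
grip_force: 79.9
```

Request:
{"op": "apply_moves", "data": {
  "plan": [
    {"offset": [0,0,0.01],"twist": 0,"grip": 0},
    {"offset": [0,0,0.02],"twist": 0,"grip": 0},
    {"offset": [0,0,0.03],"twist": 0,"grip": 0},
    {"offset": [0,0,0.04],"twist": 0,"grip": 0},
    {"offset": [0.005,-0.03,0],"twist": -0.04,"grip": 0},
    {"offset": [0.01,-0.05,0],"twist": -0.05,"grip": 0},
    {"offset": [0.015,-0.05,0],"twist": -0.05,"grip": 0},
    {"offset": [0.015,-0.05,0],"twist": -0.05,"grip": 0},
    {"offset": [0.015,-0.05,0],"twist": -0.05,"grip": 0},
    {"offset": [0.0147,-0.05,0],"twist": 0,"grip": 0},
    {"offset": [0,-0.0209,0],"twist": 0,"grip": 0},
    {"offset": [0,0,0],"twist": 0,"grip": 0}
  ],
  "squeeze": 80
}}

```text
time_s: 7.65
position: [0.6324, -0.286, 0.1037]
eef_rot: [0.0, 0.997, -0.081, 0.0]
contact_force: [-0.6, -0.0, -0.9]
finger_gap: 0.014
grip_force: 78.8
```

Run:
```python
from h import *
np.set_printoptions(precision=4,suppress=True)
o=monitor.get_obs();print(o['position'],o['finger_gap'],o['contact_force'])
for n in ['side','wrist']:
    im,d,P=snap(n,n+'4.png'); W=wgrid(d,P)
    for l in ['tray','tray_lug','platform']: print(n,l,[(np.round(x['position'],3),round(x['conf'],2)) for x in spot_point(l,n)])
    if n=='side':
        m=(d>0)&(W[...,2]>.085)&(W[...,2]<.14)&(W[...,0]<.62)&(W[...,0]>.4)&(abs(W[...,1]+.27)<.12)
        m=big(m); q=W[m]; print(m.sum(),rect(q[:,:2]),np.percentile(q[:,2],[1,50,99]),np.linalg.lstsq(np.c_[q[:,:2],np.ones(len(q))],q[:,2],rcond=None)[0])
```

```text
[ 0.6324 -0.286   0.1037] 0.013970716854355842 [-0.6339 -0.0238 -0.9132]
side tray [(array([ 0.537, -0.268,  0.102]), 0.94), (array([0.674, 0.025, 0.002]), 0.52)]
side tray_lug [(array([ 0.63 , -0.286,  0.114]), 0.83)]
side platform [(array([ 0.54 , -0.272,  0.051]), 0.85), (array([0.673, 0.032, 0.   ]), 0.64)]
2158 (array([ 0.5392, -0.2726]), array([165.7, 120.2]), -9.29) [0.1002 0.1048 0.1213] [0.0134 0.0127 0.1042]
wrist tray []
wrist tray_lug [(array([ 0.629, -0.28 ,  0.111]), 0.76)]
wrist platform []
```

View pics/side4.png

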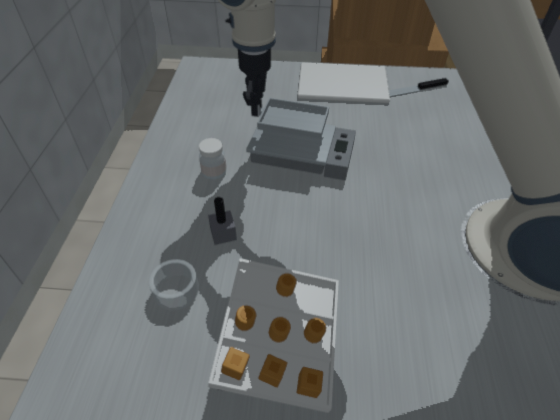

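The tray at (293,118) hangs level above the platform. It measures (0.539, -0.271), yaw -9.3°, underside z ≈ 0.10, so I'll lower it and let go.

Request:
{"op": "apply_moves", "data": {
  "plan": [
    {"offset": [0.001,0.001,-0.02],"twist": 0,"grip": 0},
    {"offset": [0,0,-0.016],"twist": 0,"grip": 0},
    {"offset": [0,0,-0.008],"twist": 0,"grip": 0},
    {"offset": [0,0,-0.004],"twist": 0,"grip": 0},
    {"offset": [0,0,-0.001],"twist": 0,"grip": 0},
    {"offset": [0,0,0],"twist": 0,"grip": 0},
    {"offset": [0,0,0],"twist": 0,"grip": 0.3},
    {"offset": [0,0,0],"twist": 0,"grip": 0.5},
    {"offset": [0,0,0],"twist": 0,"grip": 0.5},
    {"offset": [0,0,0.02],"twist": 0,"grip": 0.5},
    {"offset": [0,0,0.05],"twist": 0,"grip": 0.5},
    {"offset": [0,0,0.06],"twist": 0,"grip": 0.5}
  ]
}}

```text
time_s: 9.55
position: [0.6334, -0.2837, 0.1864]
eef_rot: [-0.0, 0.997, -0.08, -0.0]
contact_force: [1.0, -1.0, -0.1]
finger_gap: 0.0433
grip_force: 0.0
```

Request:
{"op": "apply_moves", "data": {
  "plan": [
    {"offset": [-0.02,0.02,0.05],"twist": 0,"grip": 0.5},
    {"offset": [-0.03,0.03,0.04],"twist": 0.08,"grip": 0.6},
    {"offset": [-0.03,0.03,0.04],"twist": 0.08,"grip": 0.6},
    {"offset": [-0.03,0.03,0.04],"twist": 0,"grip": 0.6},
    {"offset": [-0.03,0.03,0.04],"twist": 0,"grip": 0.6},
    {"offset": [-0.03,0.03,0.04],"twist": 0,"grip": 0.6},
    {"offset": [0,0,0],"twist": 0,"grip": 0.6},
    {"offset": [0,0,0],"twist": 0,"grip": 0.6}
  ]
}}

```text
time_s: 10.55
position: [0.4637, -0.114, 0.4348]
eef_rot: [0.0, 1.0, 0.0, 0.0]
contact_force: [0.5, -0.4, -0.1]
finger_gap: 0.0512
grip_force: 0.0
```

Run:
```python
from h import *
np.set_printoptions(precision=4,suppress=True)
o=monitor.get_obs();print(o['position'])
im,d,P=snap('wrist','w5.png'); np.savez('w5.npz',im=im,d=d,T=P[0],K=P[1],D=P[2])
for l in ['tray','platform','zero_top','record_top','stand','stylus','jar']: print(l,[(np.round(x['position'],3),round(x['conf'],2)) for x in spot_point(l,'wrist')])
W=wgrid(d,P);Z=W[...,2];X=W[...,0];Y=W[...,1];ok=d>0
for nm,b,lo,hi in [('panel',(.37,.46,-.34,-.16),.03,.048),('plat',(.37,.68,-.39,-.15),.035,.06),('tray',(.42,.645,-.36,-.18),.0605,.085),('stand',(.63,.71,-.02,.07),.03,.05),('sty',(.63,.71,-.02,.07),.1,.13)]:
    m=ok&(X>b[0])&(X<b[1])&(Y>b[2])&(Y<b[3])&(Z>lo)&(Z<hi); m=big(m); print(nm,m.sum(),rect(W[m][:,:2]),W[m].mean(0))
t=W[big(ok&(X>.42)&(X<.645)&(Y>-.36)&(Y<-.18)&(Z>.0605)&(Z<.085))]
a=np.radians(-9.2); e=np.array([np.cos(a),np.sin(a)]); s=(t[:,:2]-[.54,-.27])@e; t2=t[s<.079]; print('tray no lug',rect(t2[:,:2]))
```

```text
[ 0.4637 -0.114   0.4348]
tray [(array([ 0.54 , -0.268,  0.049]), 0.89)]
platform [(array([0.53 , 0.272, 0.029]), 0.65)]
zero_top [(array([ 0.423, -0.204,  0.042]), 0.6)]
record_top [(array([ 0.403, -0.295,  0.038]), 0.38)]
stand []
stylus [(array([ 0.423, -0.202,  0.042]), 0.57)]
jar [(array([ 0.407, -0.293,  0.042]), 0.59)]
panel 3512 (array([ 0.4132, -0.2493]), array([ 55.6, 152.5]), -10.0) [ 0.4136 -0.2476  0.0453]
plat 9851 (array([ 0.5144, -0.2661]), array([259.7, 155.8]), -9.24) [ 0.4967 -0.2555  0.0488]
tray 2242 (array([ 0.5528, -0.2715]), array([185.4, 113.9]), -9.08) [ 0.5566 -0.274   0.069 ]
stand 129 (array([0.6458, 0.0309]), array([ 8.8, 28.2]), 3.49) [0.6461 0.0337 0.0413]Traceback (most recent call last):
  File "<stdin>", line 8, in <module>
  File "h.py", line 35, in big
    n,l,st,_=cv2.connectedComponentsWithStats(mask.astype(np.uint8),connectivity=4); i=1+np.argmax(st[1:,4]); return l==i
                                                                                         ~~~~~~~~~^^^^^^^^^^
    return _wrapfunc(a, 'argmax', axis=axis, out=out, **kwds)
    return bound(*args, **kwds)
ValueError: attempt to get argmax of an empty sequence
```

View pics/w5.png

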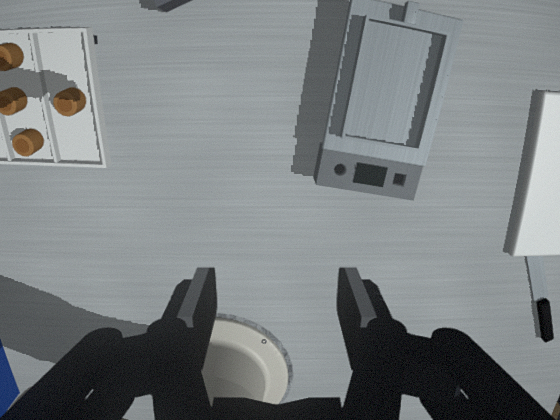

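The tray sits at (0.5395, -0.2694), yaw -9.1°, against the platform's (0.5408, -0.2704), -9.2°, so it is centred and square. The wells are at pixels (340,169) and (399,180). Next I'll locate the stylus from the two fixed cameras.

Run:
```python
from h import *
from scipy.optimize import least_squares
np.set_printoptions(precision=4,suppress=True)
for n in ['side1','scene1']:
    z=np.load(n+'.npz'); P=(z['T'],z['K'],z['D']); W=wgrid(z['d'],P); X,Y,Z=W[...,0],W[...,1],W[...,2]
    m=(z['d']>0)&(abs(X-.67)<.03)&(abs(Y-.027)<.03)&(Z>.055)&(Z<.1); q=W[m]
    r=least_squares(lambda c:np.hypot(q[:,0]-c[0],q[:,1]-c[1])-.01,[.67,.027],loss='soft_l1',f_scale=.002)
    t=(z['d']>0)&(abs(X-.67)<.03)&(abs(Y-.027)<.03)&(Z>.1); print(n,len(q),r.x,'top z',np.percentile(Z[t],95))
    s=(z['d']>0)&(abs(X-.67)<.04)&(abs(Y-.027)<.04)&(Z>.03)&(Z<.05); print('stand',rect(W[s][:,:2]),np.percentile(Z[s],95))
```

```text
side1 132 [0.6712 0.0272] top z 0.11201162347874564
stand (array([0.671 , 0.0276]), array([50.3, 52.9]), 21.19) 0.04803576276772356
scene1 118 [0.6745 0.0289] top z 0.11215934971406705
stand (array([0.6764, 0.0305]), array([53. , 52.7]), 24.28) 0.0475923980007613
```

Request:
{"op": "apply_moves", "data": {
  "plan": [
    {"offset": [0.02,0.02,-0.03],"twist": 0,"grip": 0.6},
    {"offset": [0.03,0.02,-0.03],"twist": 0,"grip": 0.6},
    {"offset": [0.03,0.02,-0.03],"twist": 0,"grip": 0.6},
    {"offset": [0.03,0.02,-0.03],"twist": 0,"grip": 0.6},
    {"offset": [0.03,0.02,-0.03],"twist": 0,"grip": 0.6},
    {"offset": [0.03,0.02,-0.03],"twist": 0,"grip": 0.6},
    {"offset": [0.02,0.02,-0.02],"twist": 0,"grip": 0.6},
    {"offset": [0,0,0],"twist": 0,"grip": 0.6},
    {"offset": [0,0,0],"twist": 0,"grip": 0.6}
  ]
}}

```text
time_s: 12.08
position: [0.6537, 0.0257, 0.2345]
eef_rot: [0.0, 1.0, -0.0, -0.0]
contact_force: [-0.6, -0.6, 0.5]
finger_gap: 0.0513
grip_force: 0.0
```

Run:
```python
from h import *
np.set_printoptions(precision=4,suppress=True)
o=monitor.get_obs();print(o['position'])
im,d,P=snap('wrist','w6.png')
for l in ['stand','stylus']: print(l,[(np.round(x['position'],3),round(x['conf'],2)) for x in spot_point(l,'wrist')])
W=wgrid(d,P);Z=W[...,2];X=W[...,0];Y=W[...,1];ok=(d>0)&(abs(X-.67)<.04)&(abs(Y-.027)<.04)
for lo,hi in [(.035,.05),(.1,.125)]:
    m=ok&(Z>lo)&(Z<hi); print(m.sum(),rect(W[m][:,:2]),W[m].mean(0))
```

```text
[0.6537 0.0257 0.2345]
stand [(array([ 0.669,  0.029, -0.002]), 0.95)]
stylus [(array([0.67 , 0.029, 0.006]), 0.57)]
2355 (array([0.6736, 0.0285]), array([50.6, 50.3]), 21.98) [0.6783 0.0285 0.0455]
616 (array([0.6738, 0.0285]), array([19.2, 19.2]), 5.3) [0.6746 0.0284 0.1099]
```

Three views put the stylus at (0.673, 0.0285) with its top at z 0.110–0.112, and the wrist view shows the stand there too. Grip the handle.

Request:
{"op": "apply_moves", "data": {
  "plan": [
    {"offset": [0.0193,0.0028,-0.03],"twist": 0,"grip": 0.6},
    {"offset": [0,0,-0.05],"twist": 0,"grip": 0.6},
    {"offset": [0,0,-0.05],"twist": 0,"grip": 0.6},
    {"offset": [0,0,-0.0365],"twist": 0,"grip": 0.6},
    {"offset": [0,0,0],"twist": 0,"grip": 0.4},
    {"offset": [0,0,0],"twist": 0,"grip": 0.2},
    {"offset": [0,0,0],"twist": 0,"grip": 0.1},
    {"offset": [0,0,0],"twist": 0,"grip": 0.1},
    {"offset": [0,0,0],"twist": 0,"grip": 0.1},
    {"offset": [0,0,0],"twist": 0,"grip": 0.1}
  ],
  "squeeze": 60
}}

```text
time_s: 13.48
position: [0.6741, 0.0287, 0.0696]
eef_rot: [0.0, 1.0, -0.0, 0.001]
contact_force: [-0.9, -0.7, 10.0]
finger_gap: 0.0183
grip_force: 58.6
```

Request:
{"op": "apply_moves", "data": {
  "plan": [
    {"offset": [0,0,0.02],"twist": 0,"grip": 0},
    {"offset": [0,0,0.04],"twist": 0,"grip": 0},
    {"offset": [0,0,0.05],"twist": 0,"grip": 0},
    {"offset": [-0.02,-0.02,0.01],"twist": 0,"grip": 0},
    {"offset": [-0.035,-0.033,0],"twist": 0,"grip": 0},
    {"offset": [-0.035,-0.033,0],"twist": 0,"grip": 0},
    {"offset": [-0.035,-0.033,0],"twist": 0,"grip": 0},
    {"offset": [-0.035,-0.033,0],"twist": 0,"grip": 0},
    {"offset": [-0.035,-0.033,0],"twist": 0,"grip": 0},
    {"offset": [-0.035,-0.033,0],"twist": 0,"grip": 0},
    {"offset": [-0.0215,-0.0162,-0.05],"twist": 0,"grip": 0},
    {"offset": [0,0,0],"twist": 0,"grip": 0}
  ]
}}

```text
time_s: 14.98
position: [0.4193, -0.2055, 0.1369]
eef_rot: [-0.001, 1.0, -0.001, -0.001]
contact_force: [0.1, 0.3, -0.0]
finger_gap: 0.0185
grip_force: 58.7
```

Run:
```python
from h import *
np.set_printoptions(precision=4,suppress=True)
o=monitor.get_obs();print(o['position'],o['finger_gap'])
ims=[]
for n in ['wrist','side']:
    im,d,P=snap(n,n+'7.png')
    for l in ['stylus','zero_top','record_top']: print(n,l,[(np.round(x['position'],3),round(x['conf'],2)) for x in spot_point(l,n)])
    c=project([[.4215,-.2057,.045],[*o['position'][:2],o['position'][2]-.0646]],P); print(c)
    x,y=np.clip(c[0].astype(int),[70,70],[490,350]); ims.append(cv2.resize(im[y-70:y+70,x-70:x+70],(390,390),interpolation=2))
cv2.imwrite('pics/c7.png',np.hstack(ims)[:,:,::-1])
```

```text
[ 0.4193 -0.2055  0.1369] 0.01849757038226725
wrist stylus [(array([ 0.413, -0.205,  0.076]), 0.89)]
wrist zero_top [(array([ 0.421, -0.204,  0.041]), 0.85)]
wrist record_top [(array([ 0.403, -0.291,  0.037]), 0.66)]
[[276.3379 207.403 ]
 [275.9221 226.2675]]
side stylus [(array([ 0.421, -0.21 ,  0.069]), 0.64)]
side zero_top []
side record_top []
[[336.8682 157.1743]
 [338.9731 148.6829]]
```

View pics/c7.png

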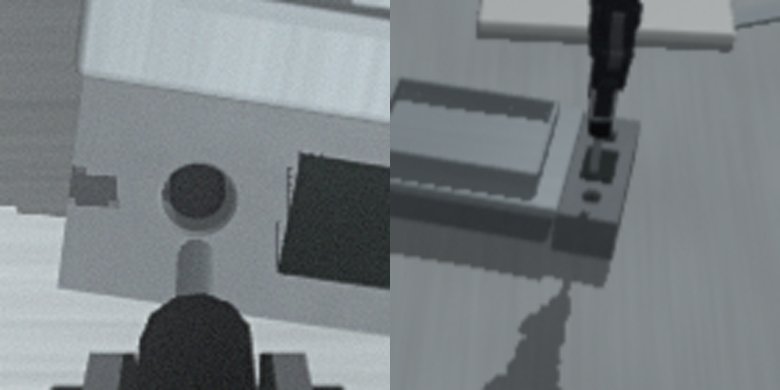

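Wrist crop: the pin tip at (194,244) is in front of the round well centred at (200,197). The side crop shows the same, with the stylus upright. Correction: x +1.5 mm, y -1 mm, then press.

Request:
{"op": "apply_moves", "data": {
  "plan": [
    {"offset": [0.0015,-0.001,0],"twist": 0,"grip": 0},
    {"offset": [0,0,-0.015],"twist": 0,"grip": 0},
    {"offset": [0,0,-0.012],"twist": 0,"grip": 0},
    {"offset": [0,0,-0.006],"twist": 0,"grip": 0},
    {"offset": [0,0,-0.004],"twist": 0,"grip": 0},
    {"offset": [0,0,0],"twist": 0,"grip": 0}
  ]
}}

```text
time_s: 16.12
position: [0.4231, -0.2063, 0.1008]
eef_rot: [-0.0, 1.0, -0.0, -0.0]
contact_force: [-0.2, 1.6, 3.8]
finger_gap: 0.0188
grip_force: 58.7
```

Request:
{"op": "apply_moves", "data": {
  "plan": [
    {"offset": [0,0,-0.001],"twist": 0,"grip": 0},
    {"offset": [0,0,-0.001],"twist": 0,"grip": 0},
    {"offset": [0,0,0],"twist": 0,"grip": 0}
  ]
}}

```text
time_s: 16.5
position: [0.4233, -0.2064, 0.0992]
eef_rot: [0.0, 1.0, -0.0, 0.0]
contact_force: [-0.6, 3.1, 12.1]
finger_gap: 0.019
grip_force: 59.8
```

Request:
{"op": "apply_moves", "data": {
  "plan": [
    {"offset": [0,0,-0.001],"twist": 0,"grip": 0},
    {"offset": [0,0,0],"twist": 0,"grip": 0},
    {"offset": [0,0,0],"twist": 0,"grip": 0}
  ]
}}

```text
time_s: 16.88
position: [0.4235, -0.2065, 0.0987]
eef_rot: [0.0, 1.0, -0.0, 0.001]
contact_force: [-3.3, 4.0, 24.2]
finger_gap: 0.0185
grip_force: 61.2
```

Run:
```python
from h import *
o=monitor.get_obs();print(o['position'],o['contact_force'])
ims=[]
for n in ['wrist','scene']:
    im,d,P=snap(n)
    c=project([[.4145,-.25,.045]],P); x,y=np.clip(c[0].astype(int),[70,70],[490,350]); ims.append(cv2.resize(im[y-70:y+70,x-70:x+70],(390,390),interpolation=2))
cv2.imwrite('pics/c8.png',np.hstack(ims)[:,:,::-1])
```

```text
[ 0.42348997 -0.20651673  0.0987171 ] [-3.31988676  3.96134226 24.21356679]
```

View pics/c8.png

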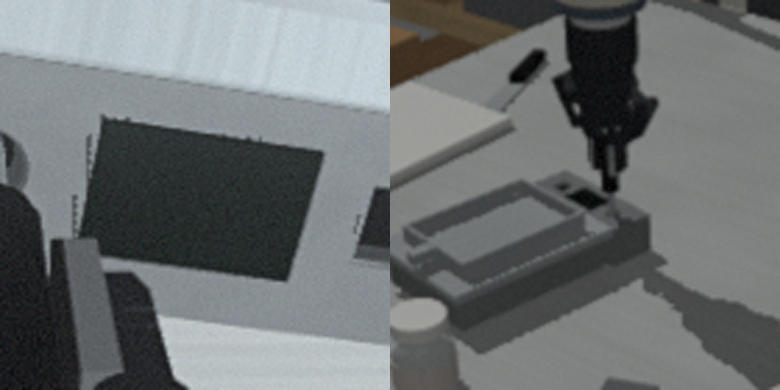

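Scene crop: the pin is in the round well under the gripper. The force rose from 12 N to 24 N over 0.5 mm, so the button has bottomed. Retract and return the stylus to its stand.

Request:
{"op": "apply_moves", "data": {
  "plan": [
    {"offset": [0,0,0.02],"twist": 0,"grip": 0},
    {"offset": [0,0,0.04],"twist": 0,"grip": 0},
    {"offset": [0.02,0.02,0.03],"twist": 0,"grip": 0},
    {"offset": [0.035,0.033,0],"twist": 0,"grip": 0},
    {"offset": [0.035,0.033,0],"twist": 0,"grip": 0},
    {"offset": [0.035,0.033,0],"twist": 0,"grip": 0},
    {"offset": [0.035,0.033,0],"twist": 0,"grip": 0},
    {"offset": [0.035,0.033,0],"twist": 0,"grip": 0},
    {"offset": [0.035,0.033,0],"twist": 0,"grip": 0},
    {"offset": [0.02,0.017,-0.05],"twist": 0,"grip": 0},
    {"offset": [0,0,0],"twist": 0,"grip": 0}
  ]
}}

```text
time_s: 18.35
position: [0.672, 0.03, 0.1339]
eef_rot: [-0.0, 1.0, 0.001, -0.003]
contact_force: [-0.9, -0.0, -0.3]
finger_gap: 0.0184
grip_force: 58.6
```

Run:
```python
from h import *
o=monitor.get_obs();print(o['position'],o['contact_force'])
ims=[]
for n in ['wrist','side']:
    im,d,P=snap(n)
    print(n,[(np.round(x['position'],3),round(x['conf'],2)) for x in spot_point('stylus',n)])
    c=project([[.6735,.0285,.045],[*o['position'][:2],o['position'][2]-.0646]],P); print(c); x,y=np.clip(c[0].astype(int),[70,70],[490,350]); print(x,y); ims.append(cv2.resize(im[y-70:y+70,x-70:x+70],(390,390),interpolation=2))
cv2.imwrite('pics/c9.png',np.hstack(ims)[:,:,::-1])
```

```text
[0.67199827 0.02996797 0.13390758] [-0.8539072  -0.03536319 -0.33982018]
wrist [(array([0.668, 0.034, 0.07 ]), 0.94)]
[[278.06559743 209.65673665]
 [275.7420661  226.00616232]]
278 209
side [(array([0.676, 0.023, 0.072]), 0.6)]
[[220.06563039 220.73089629]
 [219.56751226 213.71224526]]
220 220
```

View pics/c9.png

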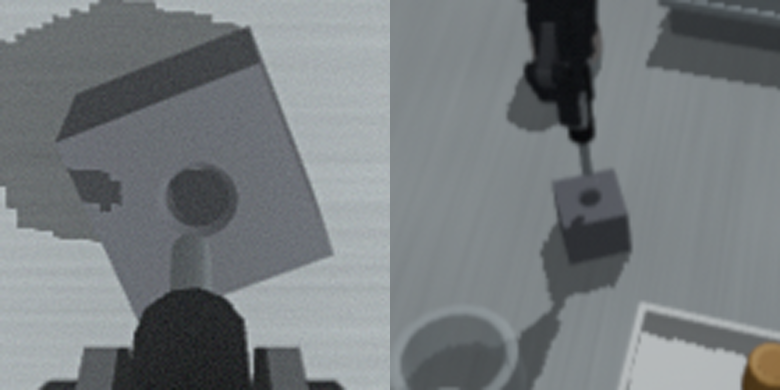

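Wrist crop: the hole is centred at (202,198) and the pin tip is at (190,240). The hole is therefore about 2.8 mm further in -y and 1 mm in +x. Insert it.

Request:
{"op": "apply_moves", "data": {
  "plan": [
    {"offset": [0.001,-0.0028,0],"twist": 0,"grip": 0},
    {"offset": [0,0,-0.02],"twist": 0,"grip": 0},
    {"offset": [0,0,-0.02],"twist": 0,"grip": 0},
    {"offset": [0,0,-0.015],"twist": 0,"grip": 0},
    {"offset": [0,0,-0.007],"twist": 0,"grip": 0},
    {"offset": [0,0,0],"twist": 0,"grip": 0}
  ]
}}

```text
time_s: 19.3
position: [0.6741, 0.0257, 0.0758]
eef_rot: [-0.0, 1.0, -0.0, -0.0]
contact_force: [0.3, 0.3, 0.1]
finger_gap: 0.0186
grip_force: 58.8
```

Request:
{"op": "apply_moves", "data": {
  "plan": [
    {"offset": [0,0,-0.005],"twist": 0,"grip": 0},
    {"offset": [0,0,0],"twist": 0,"grip": 0},
    {"offset": [0,0,0],"twist": 0,"grip": 0.3},
    {"offset": [0,0,0],"twist": 0,"grip": 0.6},
    {"offset": [0,0,0],"twist": 0,"grip": 0.6},
    {"offset": [0,0,0.03],"twist": 0,"grip": 0.6},
    {"offset": [0,0,0.06],"twist": 0,"grip": 0.6},
    {"offset": [-0.02,0.03,0.05],"twist": 0,"grip": 0.8},
    {"offset": [-0.04,0.04,0.03],"twist": 0,"grip": 0.8},
    {"offset": [-0.05,0.04,0.01],"twist": 0,"grip": 0.8},
    {"offset": [-0.05,0.04,0.01],"twist": 0,"grip": 0.8},
    {"offset": [-0.05,0.04,0.01],"twist": 0,"grip": 0.8}
  ]
}}

```text
time_s: 20.8
position: [0.4687, 0.2116, 0.2695]
eef_rot: [-0.0, 1.0, -0.0, 0.0]
contact_force: [-0.4, 1.2, -0.0]
finger_gap: 0.0684
grip_force: 0.0
```

Run:
```python
from h import *
np.set_printoptions(precision=4,suppress=True)
o=monitor.get_obs();print(o['position'],o['contact_force'])
im,d,P=snap('wrist','w10.png'); np.savez('w10.npz',im=im,d=d,T=P[0],K=P[1],D=P[2])
for l in ['stylus','round0','square0']: print(l,[(np.round(x['position'],3),round(x['conf'],2)) for x in spot_point(l,'wrist')])
W=wgrid(d,P);Z=W[...,2];hsv=cv2.cvtColor(im,cv2.COLOR_RGB2HSV)
m=(d>0)&(hsv[...,1]>120)&(hsv[...,0]<25)&(W[...,1]>.1)&(Z>.02)&(Z<.12)
n,l,st,_=cv2.connectedComponentsWithStats(m.astype(np.uint8))
for i in range(1,n):
    if st[i,4]<150: continue
    q=W[l==i]; a=np.tan(np.radians(10)); h=q[:,2]-a*q[:,0]; t=q[h>np.percentile(h,97)-.006]
    c,r=cv2.minEnclosingCircle((t[:,:2]*1000).astype(np.float32)); print(st[i],'top c',np.round(t.mean(0),4),np.round(c,1),round(r,1),rect(t[:,:2]))
```

```text
[0.4687 0.2116 0.2695] [-0.3528  1.209  -0.0244]
stylus []
round0 [(array([0.465, 0.259, 0.016]), 0.76), (array([0.527, 0.271, 0.033]), 0.75), (array([0.53 , 0.182, 0.029]), 0.63), (array([0.576, 0.242, 0.04 ]), 0.57)]
square0 [(array([0.532, 0.345, 0.031]), 0.94), (array([0.595, 0.344, 0.042]), 0.65), (array([0.472, 0.352, 0.014]), 0.61)]
[ 102   15   49   44 1727] top c [0.59   0.3423 0.0723] [590.8 343. ] 23.6 (array([0.5899, 0.3433]), array([32.6, 36.3]), -13.1)
[224  49  28  27 223] top c [0.5658 0.2463 0.0696] [564.3 245.7] 12.5 (array([0.5646, 0.2471]), array([20.1, 22.9]), 31.95)
[114  84  41  44 980] top c [0.5318 0.3428 0.0621] [529.1 343.1] 21.9 (array([0.5302, 0.3445]), array([32.2, 36.5]), -19.63)
[115 153  31  32 504] top c [0.4679 0.3581 0.0509] [467.8 355.9] 20.1 (array([0.4666, 0.3571]), array([32.4, 30. ]), -10.98)
```

View pics/w10.png

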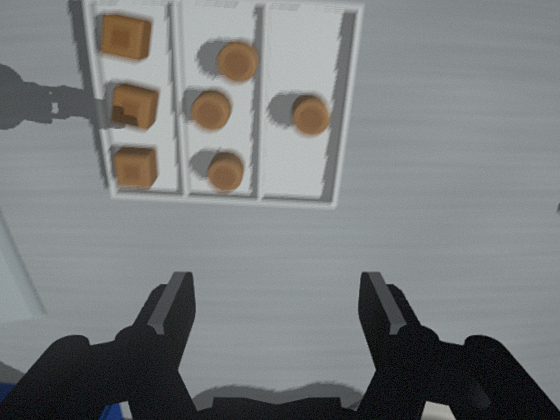

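The wrist picture shows four rounds at (238,61), (211,110), (226,171) and (310,115), and three squares in the left lane. The round formerly near (0.591, 0.259) has been knocked to about (0.576, 0.242). I'll refine the centres.

```bash
cat >> h.py <<'E'
def cakes(im,d,P,ymin=.1,zlo=.01):
    W=wgrid(d,P); lab=cv2.cvtColor(im,cv2.COLOR_RGB2LAB).astype(int)
    m=(d>0)&(lab[...,2]>148)&(W[...,1]>ymin)&(W[...,1]<.42)&(W[...,2]>zlo)&(W[...,2]<.12)
    n,l,st,_=cv2.connectedComponentsWithStats(m.astype(np.uint8)); out=[]
    for i in range(1,n):
        if st[i,4]<300: continue
        q=W[l==i]; h=q[:,2]-.176*q[:,0]; t=q[h>np.percentile(h,90)-.008]
        c,s,a=rect(t[:,:2]); A=cv2.contourArea(cv2.convexHull((t[:,:2]*1000).astype(np.float32)))
        out.append((c,s,a,round(float(np.median(t[:,2])),4),st[i,4],round(A/(s[0]*s[1]),2)))
    return out
E
python3 - <<'E'
from h import *
z=np.load('w10.npz'); 
for c in cakes(z['im'],z['d'],(z['T'],z['K'],z['D'])): print(*c)
for n in ['side','scene']:
    im,d,P=snap(n); print(n); [print(*c) for c in cakes(im,d,P)]
    print([(np.round(x['position'],3),round(x['conf'],2)) for x in spot_point('stylus',n)],[(np.round(x['position'],3),round(x['conf'],2)) for x in spot_point('round0',n)])
E
```

```text
[0.5898 0.3432] [32.2 36.4] -13.8 0.0724 1596 0.96
[0.5668 0.2449] [29.7 32.2] -0.5 0.0698 636 0.8
[0.5291 0.3451] [32.6 35.4] -16.36 0.0621 907 0.79
[0.523 0.272] [29.  32.8] -21.73 0.0617 474 0.8
[0.5176 0.1791] [30.5 29. ] 31.61 0.0621 374 0.79
[0.4662 0.3544] [31.2 34.7] -4.85 0.0507 843 0.95
side
[0.5181 0.1781] [30.3 33.1] 3.35 0.0616 308 0.81
[0.5665 0.2459] [31.9 34.5] 5.97 0.0684 348 0.82
[0.5229 0.2726] [31.6 33.3] -25.46 0.0607 356 0.81
[0.4608 0.2625] [31.6 34.6] -35.15 0.05 367 0.8
[0.5891 0.3439] [33.2 35.6] -12.87 0.0718 538 0.97
[0.5277 0.3454] [32.4 35.8] -16.45 0.0611 528 0.96
[0.4664 0.355 ] [34.8 34.9] -5.18 0.0504 568 0.96
[(array([0.671, 0.023, 0.001]), 0.57)] [(array([0.57 , 0.242, 0.042]), 0.94), (array([0.523, 0.176, 0.029]), 0.92), (array([0.533, 0.272, 0.03 ]), 0.71), (array([0.469, 0.265, 0.021]), 0.56)]
scene
[0.5671 0.3458] [97.1 40.2] -0.84 0.0705 306 0.81
[(array([0.672, 0.025, 0.007]), 0.49), (array([ 0.54 , -0.266,  0.054]), 0.29)] [(array([0.53 , 0.271, 0.029]), 0.78), (array([0.572, 0.245, 0.038]), 0.75), (array([0.521, 0.179, 0.026]), 0.48), (array([0.466, 0.26 , 0.017]), 0.44)]
```

Two views agree to about 1 mm. Top-face centres:

| Round | Top centre (x, y) | Top z |
|---|---|---|
| A | (0.567, 0.2455) | 0.069 |
| B | (0.523, 0.2725) | 0.061 |
| C | (0.518, 0.1785) | 0.0615 |
| D | (0.4605, 0.2625) | 0.050 |

The stylus is back in its stand. I'll pick C first.

Request:
{"op": "apply_moves", "data": {
  "plan": [
    {"offset": [0.025,-0.02,-0.04],"twist": 0,"grip": 0.65},
    {"offset": [0.0263,-0.0131,-0.05],"twist": 0,"grip": 0.65},
    {"offset": [0,0,-0.055],"twist": 0,"grip": 0.65},
    {"offset": [0,0,-0.05],"twist": 0,"grip": 0.65},
    {"offset": [0,0,-0.03],"twist": 0,"grip": 0.65},
    {"offset": [0,0,0],"twist": 0,"grip": 0.5},
    {"offset": [0,0,0],"twist": 0,"grip": 0.3},
    {"offset": [0,0,0],"twist": 0,"grip": 0.3},
    {"offset": [0,0,0],"twist": 0,"grip": 0.3},
    {"offset": [0,0,0.02],"twist": 0,"grip": 0.3},
    {"offset": [0,0,0.05],"twist": 0,"grip": 0.3},
    {"offset": [0,0,0.055],"twist": 0,"grip": 0.3}
  ],
  "squeeze": 40
}}

```text
time_s: 22.8
position: [0.5213, 0.1774, 0.1703]
eef_rot: [0.0, 1.0, -0.0, -0.0]
contact_force: [2.2, 0.7, 0.3]
finger_gap: 0.0344
grip_force: 40.0
```

Request:
{"op": "apply_moves", "data": {
  "plan": [
    {"offset": [0.004,-0.04,0],"twist": 0,"grip": 0.3},
    {"offset": [0.005,-0.055,0],"twist": 0,"grip": 0.3},
    {"offset": [0.005,-0.055,0],"twist": -0.04,"grip": 0.3},
    {"offset": [0.005,-0.055,0],"twist": -0.04,"grip": 0.3},
    {"offset": [0.005,-0.055,0],"twist": -0.04,"grip": 0.3},
    {"offset": [0.005,-0.055,0],"twist": -0.04,"grip": 0.3},
    {"offset": [0.005,-0.055,0],"twist": 0,"grip": 0.3},
    {"offset": [0.005,-0.054,-0.01],"twist": 0,"grip": 0.3},
    {"offset": [0,0,-0.04],"twist": 0,"grip": 0.3},
    {"offset": [0,0,-0.02],"twist": 0,"grip": 0.3},
    {"offset": [0,0,0],"twist": 0,"grip": 0.3}
  ]
}}

```text
time_s: 24.18
position: [0.5598, -0.2461, 0.0979]
eef_rot: [-0.001, 0.997, -0.08, -0.001]
contact_force: [0.8, 0.2, -0.4]
finger_gap: 0.0348
grip_force: 40.1
```

Request:
{"op": "apply_moves", "data": {
  "plan": [
    {"offset": [0,0,-0.016],"twist": 0,"grip": 0.3},
    {"offset": [0,0,-0.008],"twist": 0,"grip": 0.3},
    {"offset": [0,0,0],"twist": 0,"grip": 0.3},
    {"offset": [0,0,0],"twist": 0,"grip": 0.42},
    {"offset": [0,0,0],"twist": 0,"grip": 0.5},
    {"offset": [0,0,0],"twist": 0,"grip": 0.55},
    {"offset": [0,0,0.02],"twist": 0,"grip": 0.55},
    {"offset": [0,0,0.05],"twist": 0,"grip": 0.55},
    {"offset": [0,0.03,0.04],"twist": 0.04,"grip": 0.65},
    {"offset": [0,0.055,0.01],"twist": 0.04,"grip": 0.65},
    {"offset": [0,0.055,0.01],"twist": 0.04,"grip": 0.65},
    {"offset": [0,0.055,0],"twist": 0.04,"grip": 0.65}
  ]
}}

```text
time_s: 25.68
position: [0.561, -0.05, 0.2061]
eef_rot: [0.0, 1.0, 0.0, 0.001]
contact_force: [0.4, 0.8, -0.3]
finger_gap: 0.0558
grip_force: 0.0
```

Run:
```python
from h import *
print(monitor.get_obs()['position'])
im,d,P=snap('side','side11.png')
for c in cakes(im,d,P,-.4): print(*c)
cv2.imwrite('pics/c11.png',cv2.resize(im[60:220,200:400],(700,560),interpolation=2)[:,:,::-1])
```

```text
[ 0.56097058 -0.04995704  0.20608768]
[0.5652 0.2458] [30.4 34. ] -11.05 0.0686 329 0.81
[0.5227 0.2726] [31.9 33.1] -34.93 0.0607 342 0.8
[0.4604 0.2625] [31.7 34.9] -33.0 0.0499 347 0.8
[0.5885 0.3441] [33.  35.4] -14.65 0.0717 529 0.94
[0.5285 0.3466] [32.5 32.7] -16.07 0.0614 488 0.95
[0.4666 0.3559] [32.2 32.4] -4.11 0.0506 488 0.98
```

View pics/c11.png

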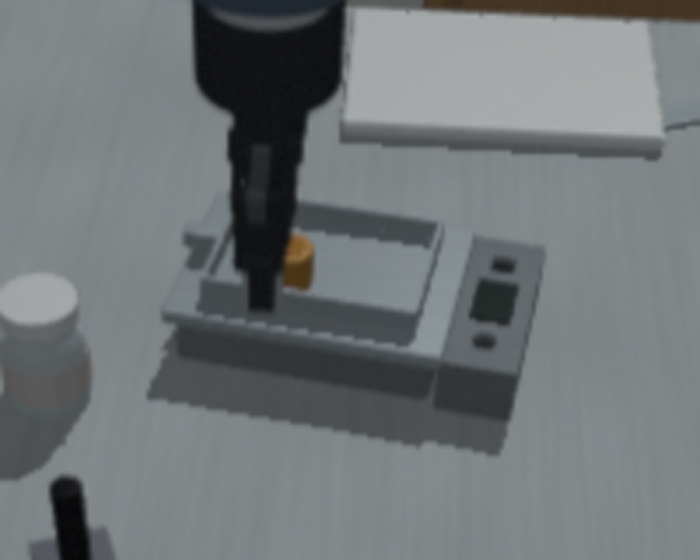

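The side crop shows the first cake standing in the tray at (297,262). Next, cake A.

Request:
{"op": "apply_moves", "data": {
  "plan": [
    {"offset": [0.007,0.05,0],"twist": 0,"grip": 0.65},
    {"offset": [0,0.06,0],"twist": 0,"grip": 0.65},
    {"offset": [0,0.06,0],"twist": 0,"grip": 0.65},
    {"offset": [0,0.06,0],"twist": 0,"grip": 0.65},
    {"offset": [0,0.05,-0.02],"twist": 0,"grip": 0.65},
    {"offset": [0,0.0155,-0.05],"twist": 0,"grip": 0.65},
    {"offset": [0,0,-0.05],"twist": 0,"grip": 0.65},
    {"offset": [0,0,-0.032],"twist": 0,"grip": 0.65},
    {"offset": [0,0,0],"twist": 0,"grip": 0.45},
    {"offset": [0,0,0],"twist": 0,"grip": 0.3},
    {"offset": [0,0,0],"twist": 0,"grip": 0.3},
    {"offset": [0,0,0],"twist": 0,"grip": 0.3}
  ]
}}

```text
time_s: 27.22
position: [0.5683, 0.2442, 0.0542]
eef_rot: [-0.0, 1.0, -0.0, 0.001]
contact_force: [0.1, -0.9, -0.2]
finger_gap: 0.0344
grip_force: 39.8
```

Request:
{"op": "apply_moves", "data": {
  "plan": [
    {"offset": [0,0,0.03],"twist": 0,"grip": 0.3},
    {"offset": [0,-0.01,0.055],"twist": 0,"grip": 0.3},
    {"offset": [0,-0.04,0.035],"twist": 0,"grip": 0.3},
    {"offset": [0.002,-0.058,0],"twist": 0,"grip": 0.3},
    {"offset": [0.002,-0.058,0],"twist": -0.04,"grip": 0.3},
    {"offset": [0.002,-0.058,0],"twist": -0.04,"grip": 0.3},
    {"offset": [0.002,-0.058,0],"twist": -0.04,"grip": 0.3},
    {"offset": [0.002,-0.058,0],"twist": -0.04,"grip": 0.3},
    {"offset": [0.002,-0.058,0],"twist": 0,"grip": 0.3},
    {"offset": [0.002,-0.058,0],"twist": 0,"grip": 0.3},
    {"offset": [0.002,-0.058,0],"twist": 0,"grip": 0.3},
    {"offset": [0.0008,-0.0332,-0.04],"twist": 0,"grip": 0.3}
  ]
}}

```text
time_s: 28.72
position: [0.5861, -0.3074, 0.1358]
eef_rot: [0.002, 0.997, -0.081, 0.003]
contact_force: [1.0, 0.2, -0.6]
finger_gap: 0.0345
grip_force: 40.0
```

Request:
{"op": "apply_moves", "data": {
  "plan": [
    {"offset": [0,0,-0.03],"twist": 0,"grip": 0.3},
    {"offset": [0,0,-0.02],"twist": 0,"grip": 0.3},
    {"offset": [0,0,-0.01],"twist": 0,"grip": 0.3},
    {"offset": [0,0,0],"twist": 0,"grip": 0.3},
    {"offset": [0,0,0],"twist": 0,"grip": 0.42},
    {"offset": [0,0,0],"twist": 0,"grip": 0.5},
    {"offset": [0,0,0],"twist": 0,"grip": 0.55},
    {"offset": [0,0,0.02],"twist": 0,"grip": 0.55},
    {"offset": [0,0,0.05],"twist": 0,"grip": 0.55},
    {"offset": [-0.01,0.03,0.04],"twist": 0.04,"grip": 0.65},
    {"offset": [-0.01,0.055,0.01],"twist": 0.04,"grip": 0.65},
    {"offset": [-0.01,0.055,0.01],"twist": 0.04,"grip": 0.65}
  ]
}}

```text
time_s: 30.22
position: [0.5541, -0.162, 0.2039]
eef_rot: [0.0, 1.0, -0.02, 0.001]
contact_force: [0.6, 0.6, 0.0]
finger_gap: 0.0556
grip_force: 0.0
```

Run:
```python
from h import *
print(monitor.get_obs()['position'])
im,d,P=snap('side','side12.png')
for c in cakes(im,d,P,-.4): print(*c)
im,d,P=snap('scene')
print([(np.round(x['position'],3),round(x['conf'],2)) for x in spot_point('round0','scene')])
```

```text
[ 0.55413091 -0.16199236  0.20392502]
[0.524  0.2729] [29.7 32.8] 5.41 0.0609 333 0.8
[0.4608 0.2632] [28.8 33.6] -21.63 0.0501 311 0.81
[0.59   0.3447] [34.1 33.4] -14.75 0.0722 507 0.93
[0.5279 0.3465] [31.2 33. ] -15.46 0.0611 480 0.96
[0.4666 0.3558] [32.8 33. ] -3.51 0.0503 494 0.97
[(array([ 0.591, -0.303,  0.05 ]), 0.63), (array([ 0.56 , -0.25 ,  0.053]), 0.61), (array([0.532, 0.273, 0.029]), 0.47), (array([0.467, 0.261, 0.02 ]), 0.46)]
```

Request:
{"op": "apply_moves", "data": {
  "plan": [
    {"offset": [-0.004,0.06,0],"twist": 0.04,"grip": 0.6},
    {"offset": [-0.005,0.06,0],"twist": 0,"grip": 0.6},
    {"offset": [-0.005,0.06,0],"twist": 0,"grip": 0.6},
    {"offset": [-0.005,0.06,0],"twist": 0,"grip": 0.6},
    {"offset": [-0.005,0.06,0],"twist": 0,"grip": 0.6},
    {"offset": [-0.005,0.06,0],"twist": 0,"grip": 0.6},
    {"offset": [0,0.05,0],"twist": 0,"grip": 0.6},
    {"offset": [0,0.0257,-0.03],"twist": 0,"grip": 0.6},
    {"offset": [0,0,-0.05],"twist": 0,"grip": 0.6},
    {"offset": [0,0,-0.05],"twist": 0,"grip": 0.6},
    {"offset": [0,0,0],"twist": 0,"grip": 0.6}
  ]
}}

```text
time_s: 31.75
position: [0.5241, 0.2712, 0.0701]
eef_rot: [0.001, 1.0, -0.0, -0.003]
contact_force: [-0.1, 0.9, 0.4]
finger_gap: 0.0511
grip_force: 0.0
```

Request:
{"op": "apply_moves", "data": {
  "plan": [
    {"offset": [0.001,0.001,-0.014],"twist": 0,"grip": 0.6},
    {"offset": [0,0,-0.01],"twist": 0,"grip": 0.6},
    {"offset": [0,0,0],"twist": 0,"grip": 0.45},
    {"offset": [0,0,0],"twist": 0,"grip": 0.3},
    {"offset": [0,0,0],"twist": 0,"grip": 0.3},
    {"offset": [0,0,0],"twist": 0,"grip": 0.3},
    {"offset": [0,0,0],"twist": 0,"grip": 0.3},
    {"offset": [0,0,0.03],"twist": 0,"grip": 0.3},
    {"offset": [0,-0.01,0.055],"twist": 0,"grip": 0.3},
    {"offset": [0,-0.04,0.04],"twist": 0,"grip": 0.3},
    {"offset": [0,-0.058,0],"twist": 0,"grip": 0.3},
    {"offset": [0,-0.058,0],"twist": 0,"grip": 0.3}
  ]
}}

```text
time_s: 33.25
position: [0.5266, 0.1062, 0.1748]
eef_rot: [-0.0, 1.0, 0.0, 0.001]
contact_force: [1.8, -0.6, -1.1]
finger_gap: 0.0336
grip_force: 40.0
```

Request:
{"op": "apply_moves", "data": {
  "plan": [
    {"offset": [-0.001,-0.058,0],"twist": 0,"grip": 0.3},
    {"offset": [-0.001,-0.058,0],"twist": -0.04,"grip": 0.3},
    {"offset": [-0.001,-0.058,0],"twist": -0.04,"grip": 0.3},
    {"offset": [-0.001,-0.058,0],"twist": -0.04,"grip": 0.3},
    {"offset": [-0.001,-0.058,0],"twist": -0.04,"grip": 0.3},
    {"offset": [-0.001,-0.058,0],"twist": 0,"grip": 0.3},
    {"offset": [-0.0015,-0.051,0],"twist": 0,"grip": 0.3},
    {"offset": [0,0,-0.03],"twist": 0,"grip": 0.3},
    {"offset": [0,0,-0.03],"twist": 0,"grip": 0.3},
    {"offset": [0,0,0],"twist": 0,"grip": 0.3}
  ]
}}

```text
time_s: 34.5
position: [0.5179, -0.2908, 0.1125]
eef_rot: [-0.001, 0.997, -0.08, -0.002]
contact_force: [-0.1, 1.4, -0.9]
finger_gap: 0.0338
grip_force: 40.0
```

Request:
{"op": "apply_moves", "data": {
  "plan": [
    {"offset": [0,0,-0.02],"twist": 0,"grip": 0.3},
    {"offset": [0,0,-0.012],"twist": 0,"grip": 0.3},
    {"offset": [0,0,-0.006],"twist": 0,"grip": 0.3},
    {"offset": [0,0,0],"twist": 0,"grip": 0.3},
    {"offset": [0,0,0],"twist": 0,"grip": 0.42},
    {"offset": [0,0,0],"twist": 0,"grip": 0.5},
    {"offset": [0,0,0],"twist": 0,"grip": 0.55},
    {"offset": [0,0,0.02],"twist": 0,"grip": 0.55},
    {"offset": [0,0,0.05],"twist": 0,"grip": 0.55},
    {"offset": [-0.005,0.035,0.04],"twist": 0.04,"grip": 0.6},
    {"offset": [-0.005,0.06,0.01],"twist": 0.04,"grip": 0.6},
    {"offset": [-0.005,0.06,0],"twist": 0.04,"grip": 0.6}
  ]
}}

```text
time_s: 36.0
position: [0.5041, -0.1354, 0.1971]
eef_rot: [0.0, 1.0, -0.02, 0.001]
contact_force: [1.0, 0.4, 0.5]
finger_gap: 0.0513
grip_force: 0.0
```

Run:
```python
from h import *
print(monitor.get_obs()['position'])
im,d,P=snap('side','side13.png')
for c in cakes(im,d,P,-.4): print(*c)
im,d,P=snap('scene')
print([(np.round(x['position'],3),round(x['conf'],2)) for x in spot_point('round0','scene')])
```

```text
[ 0.50407664 -0.13536317  0.19710763]
[ 0.5757 -0.2738] [30.9 96.8] 25.32 0.0869 300 0.89
[0.4607 0.2632] [29.2 33.1] -24.95 0.0499 322 0.81
[0.5897 0.3444] [34.7 35.8] -13.25 0.0719 523 0.92
[0.5272 0.3452] [32.2 36.4] -15.56 0.0612 513 0.95
[0.4665 0.3558] [32.4 33.7] -5.21 0.0503 499 0.96
[(array([0.466, 0.263, 0.02 ]), 0.7), (array([ 0.525, -0.294,  0.053]), 0.63), (array([ 0.56 , -0.247,  0.053]), 0.59), (array([ 0.632, -0.28 ,  0.064]), 0.55), (array([ 0.591, -0.304,  0.054]), 0.48)]
```

Request:
{"op": "apply_moves", "data": {
  "plan": [
    {"offset": [-0.006,0.06,0],"twist": 0.04,"grip": 0.6},
    {"offset": [-0.006,0.06,0],"twist": 0,"grip": 0.6},
    {"offset": [-0.006,0.06,0],"twist": 0,"grip": 0.6},
    {"offset": [-0.006,0.06,0],"twist": 0,"grip": 0.6},
    {"offset": [-0.006,0.06,0],"twist": 0,"grip": 0.6},
    {"offset": [-0.006,0.058,0],"twist": 0,"grip": 0.6},
    {"offset": [-0.0054,0.04,-0.02],"twist": 0,"grip": 0.6},
    {"offset": [0,0,-0.05],"twist": 0,"grip": 0.6},
    {"offset": [0,0,-0.05],"twist": 0,"grip": 0.6},
    {"offset": [0,0,0],"twist": 0,"grip": 0.6}
  ]
}}

```text
time_s: 37.4
position: [0.4613, 0.2602, 0.0734]
eef_rot: [0.001, 1.0, -0.001, -0.003]
contact_force: [-0.6, -0.8, 0.3]
finger_gap: 0.051
grip_force: 0.0
```

Request:
{"op": "apply_moves", "data": {
  "plan": [
    {"offset": [0.001,0.002,-0.024],"twist": 0,"grip": 0.6},
    {"offset": [0,0,-0.014],"twist": 0,"grip": 0.6},
    {"offset": [0,0,0],"twist": 0,"grip": 0.45},
    {"offset": [0,0,0],"twist": 0,"grip": 0.3},
    {"offset": [0,0,0],"twist": 0,"grip": 0.3},
    {"offset": [0,0,0],"twist": 0,"grip": 0.3},
    {"offset": [0,0,0],"twist": 0,"grip": 0.3},
    {"offset": [0,0,0.03],"twist": 0,"grip": 0.3},
    {"offset": [0,0,0.055],"twist": 0,"grip": 0.3},
    {"offset": [0,-0.04,0.05],"twist": 0,"grip": 0.3},
    {"offset": [0,-0.058,0],"twist": 0,"grip": 0.3},
    {"offset": [0,-0.058,0],"twist": 0,"grip": 0.3}
  ]
}}

```text
time_s: 38.9
position: [0.4638, 0.1071, 0.173]
eef_rot: [-0.0, 1.0, 0.0, 0.001]
contact_force: [0.4, 0.1, 0.2]
finger_gap: 0.0343
grip_force: 40.0
```

Request:
{"op": "apply_moves", "data": {
  "plan": [
    {"offset": [0.005,-0.058,0],"twist": 0,"grip": 0.3},
    {"offset": [0.005,-0.058,0],"twist": -0.04,"grip": 0.3},
    {"offset": [0.005,-0.058,0],"twist": -0.04,"grip": 0.3},
    {"offset": [0.005,-0.058,0],"twist": -0.04,"grip": 0.3},
    {"offset": [0.005,-0.058,0],"twist": -0.04,"grip": 0.3},
    {"offset": [0.006,-0.053,0],"twist": 0,"grip": 0.3},
    {"offset": [0,0,-0.03],"twist": 0,"grip": 0.3},
    {"offset": [0,0,-0.03],"twist": 0,"grip": 0.3},
    {"offset": [0,0,0],"twist": 0,"grip": 0.3}
  ]
}}

```text
time_s: 40.02
position: [0.4935, -0.234, 0.1107]
eef_rot: [-0.001, 0.997, -0.08, -0.002]
contact_force: [0.4, 0.5, 0.6]
finger_gap: 0.0343
grip_force: 40.0
```

Request:
{"op": "apply_moves", "data": {
  "plan": [
    {"offset": [0,-0.001,-0.02],"twist": 0,"grip": 0.3},
    {"offset": [0,0,-0.012],"twist": 0,"grip": 0.3},
    {"offset": [0,0,-0.005],"twist": 0,"grip": 0.3},
    {"offset": [0,0,0],"twist": 0,"grip": 0.3},
    {"offset": [0,0,0],"twist": 0,"grip": 0.42},
    {"offset": [0,0,0],"twist": 0,"grip": 0.5},
    {"offset": [0,0,0],"twist": 0,"grip": 0.55},
    {"offset": [0,0,0.02],"twist": 0,"grip": 0.55},
    {"offset": [0,0,0.05],"twist": 0,"grip": 0.55},
    {"offset": [0,0.03,0.05],"twist": 0.08,"grip": 0.6},
    {"offset": [0,0.04,0.04],"twist": 0.08,"grip": 0.6},
    {"offset": [0,0.04,0.04],"twist": 0,"grip": 0.6}
  ]
}}

```text
time_s: 41.52
position: [0.4942, -0.1244, 0.2762]
eef_rot: [-0.0, 1.0, 0.0, 0.0]
contact_force: [1.6, 0.1, -1.0]
finger_gap: 0.0511
grip_force: 0.0
```

Request:
{"op": "apply_moves", "data": {
  "plan": [
    {"offset": [-0.01,0.02,0.05],"twist": 0,"grip": 0.6},
    {"offset": [-0.01,0.01,0.05],"twist": 0,"grip": 0.6},
    {"offset": [0,0,0],"twist": 0,"grip": 0.6},
    {"offset": [0,0,0],"twist": 0,"grip": 0.6}
  ]
}}

```text
time_s: 42.02
position: [0.4743, -0.0955, 0.3743]
eef_rot: [-0.0, 1.0, -0.0, -0.0]
contact_force: [-0.1, -0.4, -1.2]
finger_gap: 0.0512
grip_force: 0.0
```

Run:
```python
from h import *
print(monitor.get_obs()['position'])
im,d,P=snap('wrist','w14.png')
W=wgrid(d,P);Z=W[...,2];X=W[...,0];Y=W[...,1]
m=big((d>0)&(X>.42)&(X<.66)&(Y>-.36)&(Y<-.17)&(Z>.0605)&(Z<.1)); print('tray+lug',rect(W[m][:,:2]))
im,d,P=snap('side')
for c in cakes(im,d,P): print(*c)
print([(np.round(x['position'],3),round(x['conf'],2)) for x in spot_point('round0','side')])
```

```text
[ 0.47429154 -0.09546832  0.37430735]
tray+lug (array([ 0.553 , -0.2713]), array([185.5, 113.8]), -9.04)
[0.5892 0.345 ] [31.2 33.3] -12.95 0.0721 442 0.96
[0.5268 0.3459] [32.4 34.8] -15.82 0.0611 450 0.95
[0.4664 0.355 ] [34.6 35.5] -4.79 0.0503 532 0.95
[(array([ 0.562, -0.248,  0.053]), 0.69), (array([ 0.522, -0.294,  0.05 ]), 0.69), (array([ 0.59 , -0.304,  0.056]), 0.59)]
```

View pics/w14.png

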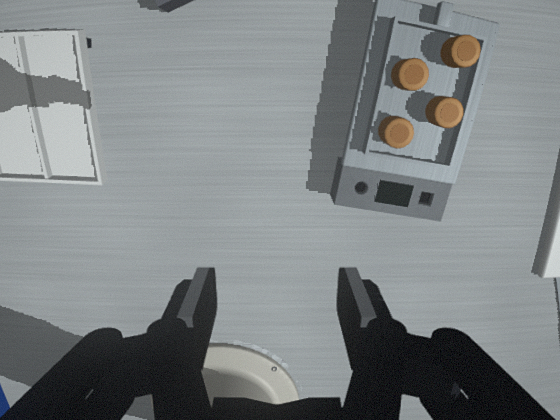

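All four rounds stand in the tray at (462,51), (410,73), (445,111) and (397,132). The tray has not moved, and only the squares remain in the bin. Back to the stylus.

Request:
{"op": "apply_moves", "data": {
  "plan": [
    {"offset": [0.03,0.02,-0.02],"twist": 0,"grip": 0.6},
    {"offset": [0.03,0.02,-0.02],"twist": 0,"grip": 0.6},
    {"offset": [0.03,0.02,-0.02],"twist": 0,"grip": 0.6},
    {"offset": [0.03,0.02,-0.03],"twist": 0,"grip": 0.6},
    {"offset": [0.03,0.02,-0.03],"twist": 0,"grip": 0.6},
    {"offset": [0.03,0.02,-0.02],"twist": 0,"grip": 0.6},
    {"offset": [0,0,0],"twist": 0,"grip": 0.6},
    {"offset": [0,0,0],"twist": 0,"grip": 0.6}
  ]
}}

```text
time_s: 43.18
position: [0.6541, 0.0241, 0.2341]
eef_rot: [0.0, 1.0, -0.0, -0.001]
contact_force: [0.6, -1.5, -0.4]
finger_gap: 0.0511
grip_force: 0.0
```

Run:
```python
from h import *
o=monitor.get_obs();print(o['position'])
im,d,P=snap('wrist','w15.png')
for l in ['stand','stylus']: print(l,[(np.round(x['position'],3),round(x['conf'],2)) for x in spot_point(l,'wrist')])
W=wgrid(d,P);Z=W[...,2];X=W[...,0];Y=W[...,1];ok=(d>0)&(abs(X-.67)<.04)&(abs(Y-.027)<.04)
for lo,hi in [(.035,.05),(.1,.125)]:
    m=ok&(Z>lo)&(Z<hi); print(m.sum(),rect(W[m][:,:2]),W[m].mean(0))
```

```text
[0.65411813 0.02412968 0.23407795]
stand [(array([ 0.673,  0.028, -0.001]), 0.6)]
stylus [(array([0.671, 0.024, 0.008]), 0.95)]
2377 (array([0.6735, 0.0285]), array([50.7, 50.3]), 21.81) [0.67807305 0.02962564 0.04547963]
608 (array([0.674 , 0.0253]), array([19.1, 19.3]), -24.33) [0.67484866 0.02529644 0.1099114 ]
```

Request:
{"op": "apply_moves", "data": {
  "plan": [
    {"offset": [0.0197,0.0012,-0.03],"twist": 0,"grip": 0.6},
    {"offset": [0,0,-0.05],"twist": 0,"grip": 0.6},
    {"offset": [0,0,-0.05],"twist": 0,"grip": 0.6},
    {"offset": [0,0,-0.0365],"twist": 0,"grip": 0.6},
    {"offset": [0,0,0],"twist": 0,"grip": 0.4},
    {"offset": [0,0,0],"twist": 0,"grip": 0.2},
    {"offset": [0,0,0],"twist": 0,"grip": 0.1},
    {"offset": [0,0,0],"twist": 0,"grip": 0.1},
    {"offset": [0,0,0],"twist": 0,"grip": 0.1},
    {"offset": [0,0,0],"twist": 0,"grip": 0.1}
  ],
  "squeeze": 60
}}

```text
time_s: 44.58
position: [0.6753, 0.0256, 0.0701]
eef_rot: [0.0, 1.0, -0.0, 0.001]
contact_force: [-2.2, -0.2, 9.1]
finger_gap: 0.0187
grip_force: 58.7
```

Request:
{"op": "apply_moves", "data": {
  "plan": [
    {"offset": [0,0,0.02],"twist": 0,"grip": 0},
    {"offset": [0,0,0.05],"twist": 0,"grip": 0},
    {"offset": [0,0,0.055],"twist": 0,"grip": 0},
    {"offset": [-0.032,-0.038,0],"twist": 0,"grip": 0},
    {"offset": [-0.034,-0.041,0],"twist": 0,"grip": 0},
    {"offset": [-0.034,-0.041,0],"twist": 0,"grip": 0},
    {"offset": [-0.034,-0.041,0],"twist": 0,"grip": 0},
    {"offset": [-0.034,-0.041,0],"twist": 0,"grip": 0},
    {"offset": [-0.034,-0.041,0],"twist": 0,"grip": 0},
    {"offset": [-0.034,-0.041,0],"twist": 0,"grip": 0},
    {"offset": [-0.0303,-0.0363,-0.02],"twist": 0,"grip": 0},
    {"offset": [0,0,-0.035],"twist": 0,"grip": 0}
  ]
}}

```text
time_s: 46.08
position: [0.4073, -0.2978, 0.1401]
eef_rot: [0.002, 1.0, -0.002, 0.002]
contact_force: [0.8, 0.3, -1.5]
finger_gap: 0.0187
grip_force: 58.7
```

Request:
{"op": "apply_moves", "data": {
  "plan": [
    {"offset": [0,0,0],"twist": 0,"grip": 0}
  ]
}}

```text
time_s: 46.2
position: [0.407, -0.2943, 0.138]
eef_rot: [-0.001, 1.0, -0.001, -0.001]
contact_force: [0.3, -0.2, -0.4]
finger_gap: 0.0188
grip_force: 58.7
```

Run:
```python
from h import *
np.set_printoptions(precision=4,suppress=True)
o=monitor.get_obs();print(o['position'],o['finger_gap'])
im,d,P=snap('wrist','w16.png')
for l in ['stylus','zero_top','record_top']: print(l,[(np.round(x['position'],3),round(x['conf'],2)) for x in spot_point(l,'wrist')])
c=project([[.4075,-.2950,.045],[*o['position'][:2],o['position'][2]-.065]],P); print(c)
x,y=np.clip(c[0].astype(int),[70,70],[490,350]); print(x,y); cv2.imwrite('pics/c16.png',cv2.resize(im[y-70:y+70,x-70:x+70],(560,560),interpolation=2)[:,:,::-1])
```

```text
[ 0.407  -0.2943  0.138 ] 0.018825652383898914
stylus [(array([ 0.404, -0.292,  0.075]), 0.73)]
zero_top [(array([ 0.421, -0.206,  0.042]), 0.85)]
record_top [(array([ 0.408, -0.292,  0.037]), 0.63), (array([ 0.422, -0.208,  0.038]), 0.29)]
[[277.0673 209.5267]
 [275.9081 226.1339]]
277 209
```

View pics/c16.png

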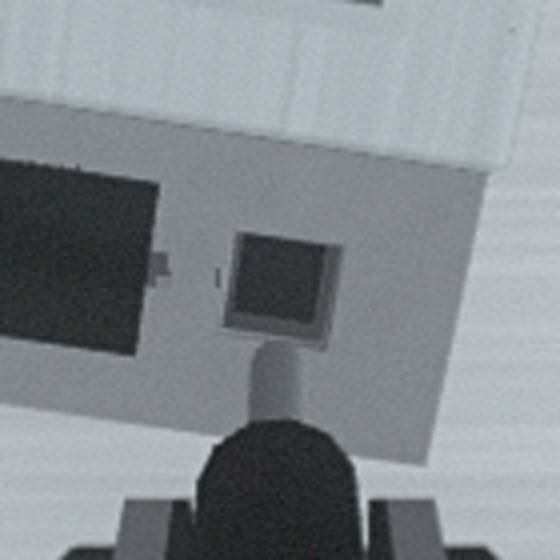

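The square well is centred at crop (283,288) and the pin tip is at (274,350). The required correction is y -1.2 mm, x -0.5 mm. Press.

Request:
{"op": "apply_moves", "data": {
  "plan": [
    {"offset": [-0.0005,-0.0012,0],"twist": 0,"grip": 0},
    {"offset": [0,0,-0.015],"twist": 0,"grip": 0},
    {"offset": [0,0,-0.012],"twist": 0,"grip": 0},
    {"offset": [0,0,-0.006],"twist": 0,"grip": 0},
    {"offset": [0,0,-0.004],"twist": 0,"grip": 0},
    {"offset": [0,0,-0.001],"twist": 0,"grip": 0},
    {"offset": [0,0,-0.001],"twist": 0,"grip": 0},
    {"offset": [0,0,0],"twist": 0,"grip": 0}
  ]
}}

```text
time_s: 47.4
position: [0.4077, -0.2958, 0.0998]
eef_rot: [0.0, 1.0, -0.0, 0.0]
contact_force: [-1.7, 3.0, 9.3]
finger_gap: 0.0187
grip_force: 60.0
```

Request:
{"op": "apply_moves", "data": {
  "plan": [
    {"offset": [0,0,-0.001],"twist": 0,"grip": 0},
    {"offset": [0,0,-0.0005],"twist": 0,"grip": 0},
    {"offset": [0,0,0],"twist": 0,"grip": 0},
    {"offset": [0,0,0],"twist": 0,"grip": 0}
  ]
}}

```text
time_s: 47.9
position: [0.408, -0.2961, 0.0991]
eef_rot: [0.001, 1.0, -0.0, 0.001]
contact_force: [-3.0, 4.9, 26.9]
finger_gap: 0.0187
grip_force: 61.9
```

The force reached 27 N for only 0.7 mm more travel, so the button is fully down. Retract and return the stylus.

Request:
{"op": "apply_moves", "data": {
  "plan": [
    {"offset": [0,0,0.025],"twist": 0,"grip": 0},
    {"offset": [0,0,0.06],"twist": 0,"grip": 0},
    {"offset": [0.02,0.024,0.01],"twist": 0,"grip": 0},
    {"offset": [0.034,0.041,0],"twist": 0,"grip": 0},
    {"offset": [0.034,0.041,0],"twist": 0,"grip": 0},
    {"offset": [0.034,0.041,0],"twist": 0,"grip": 0},
    {"offset": [0.034,0.041,0],"twist": 0,"grip": 0},
    {"offset": [0.034,0.041,0],"twist": 0,"grip": 0},
    {"offset": [0.034,0.041,0],"twist": 0,"grip": 0},
    {"offset": [0.034,0.041,0],"twist": 0,"grip": 0},
    {"offset": [0.009,0.012,-0.05],"twist": 0,"grip": 0},
    {"offset": [0,0,0],"twist": 0,"grip": 0}
  ]
}}

```text
time_s: 49.4
position: [0.6727, 0.0282, 0.1395]
eef_rot: [-0.0, 1.0, 0.001, -0.003]
contact_force: [-1.7, 0.2, -0.1]
finger_gap: 0.0187
grip_force: 58.9
```

Request:
{"op": "apply_moves", "data": {
  "plan": [
    {"offset": [0,0,0],"twist": 0,"grip": 0}
  ]
}}

```text
time_s: 49.52
position: [0.6747, 0.0265, 0.144]
eef_rot: [0.0, 1.0, -0.0, 0.0]
contact_force: [0.3, 0.3, -0.5]
finger_gap: 0.0186
grip_force: 58.9
```

Run:
```python
from h import *
np.set_printoptions(precision=4,suppress=True)
o=monitor.get_obs();print(o['position'],o['finger_gap'])
im,d,P=snap('wrist','w17.png')
W=wgrid(d,P);Z=W[...,2];X=W[...,0];Y=W[...,1]
m=(d>0)&(abs(X-.67)<.04)&(abs(Y-.027)<.04)&(Z>.035)&(Z<.05); print(rect(W[m][:,:2]))
# hole = dark blob within stand top; pin tip predicted
c=project([[.6735,.0285,.045],[*o['position'][:2],o['position'][2]-.065]],P); print(c)
x,y=c[0].astype(int); g=cv2.cvtColor(im,cv2.COLOR_RGB2GRAY); print(x,y)
cv2.imwrite('pics/c17.png',cv2.resize(im[y-70:y+70,x-70:x+70],(560,560),interpolation=2)[:,:,::-1])
```

```text
[0.6747 0.0265 0.144 ] 0.018588442778840787
(array([0.6735, 0.0286]), array([50.5, 50.4]), 21.87)
[[272.8393 209.1643]
 [275.6899 226.3933]]
272 209
```

View pics/c17.png

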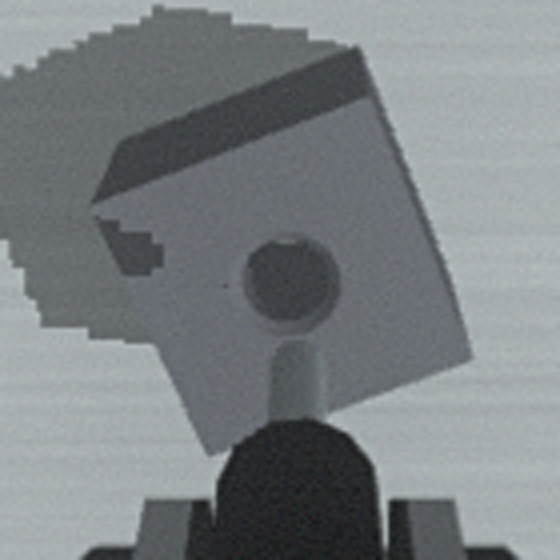

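The hole at (292,283) and the pin at (297,~350) are almost in line. The correction is x -1.2 mm, y +0.8 mm. Insert, release and clear the work.

Request:
{"op": "apply_moves", "data": {
  "plan": [
    {"offset": [-0.0012,0.0008,0],"twist": 0,"grip": 0},
    {"offset": [0,0,-0.02],"twist": 0,"grip": 0},
    {"offset": [0,0,-0.02],"twist": 0,"grip": 0},
    {"offset": [0,0,-0.02],"twist": 0,"grip": 0},
    {"offset": [0,0,-0.008],"twist": 0,"grip": 0},
    {"offset": [0,0,0],"twist": 0,"grip": 0}
  ]
}}

```text
time_s: 50.32
position: [0.6733, 0.0277, 0.0752]
eef_rot: [0.0, 1.0, -0.0, 0.0]
contact_force: [-0.3, -0.0, 0.0]
finger_gap: 0.0183
grip_force: 58.9
```

Request:
{"op": "apply_moves", "data": {
  "plan": [
    {"offset": [0,0,-0.004],"twist": 0,"grip": 0},
    {"offset": [0,0,0],"twist": 0,"grip": 0},
    {"offset": [0,0,0],"twist": 0,"grip": 0.3},
    {"offset": [0,0,0],"twist": 0,"grip": 0.6},
    {"offset": [0,0,0],"twist": 0,"grip": 0.6},
    {"offset": [0,0,0.03],"twist": 0,"grip": 0.6},
    {"offset": [0,0,0.06],"twist": 0,"grip": 0.6},
    {"offset": [-0.02,0,0.05],"twist": 0,"grip": 0.6},
    {"offset": [-0.05,0,0.03],"twist": 0,"grip": 0.6},
    {"offset": [-0.05,0,0.03],"twist": 0,"grip": 0.6},
    {"offset": [-0.05,0,0.03],"twist": 0,"grip": 0.6},
    {"offset": [-0.02,0,0],"twist": 0,"grip": 0.6}
  ]
}}

```text
time_s: 51.82
position: [0.4818, 0.028, 0.3031]
eef_rot: [0.0, 1.0, -0.0, 0.002]
contact_force: [0.7, -1.3, 0.1]
finger_gap: 0.051
grip_force: 0.0
```

Run:
```python
from h import *
print(monitor.get_obs()['position'])
im,d,P=snap('side')
for l in ['stylus','jar','tape','round0','square0','tray']: print(l,[(np.round(x['position'],3),round(x['conf'],2)) for x in spot_point(l,'side')])
cv2.imwrite('pics/c18.png',im[:,:,::-1])
```

```text
[0.4817978  0.02804654 0.30312597]
stylus [(array([0.67 , 0.025, 0.   ]), 0.76)]
jar [(array([ 0.728, -0.175, -0.003]), 0.73)]
tape [(array([0.74 , 0.185, 0.002]), 0.84), (array([ 0.56 , -0.247,  0.054]), 0.24)]
round0 [(array([ 0.498, -0.232,  0.056]), 0.71), (array([ 0.589, -0.305,  0.059]), 0.59), (array([ 0.561, -0.246,  0.054]), 0.49), (array([ 0.525, -0.293,  0.054]), 0.49)]
square0 [(array([0.593, 0.342, 0.04 ]), 0.87), (array([0.533, 0.347, 0.029]), 0.77), (array([0.472, 0.353, 0.019]), 0.76)]
tray [(array([ 0.536, -0.267,  0.052]), 0.6), (array([0.468, 0.355, 0.021]), 0.31)]
```

View pics/c18.png

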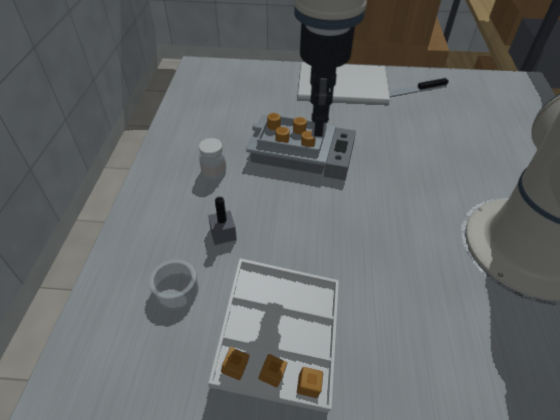

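The four rounds are in the tray at (291,130), and the squares are still in the bin at (273,370). The stylus stands upright at (221,210). The jar and tape are where they started.

```bash
python3 -c "
from station import order; print(order.close_job())"
```

```text
the job is handed in; nothing more can be done
None
```

The job is done and handed in: tray centred on the platform, zero and record buttons both pressed fully down in order, all four round fish cakes in the tray with the squares left in the bin, stylus upright in its stand, and the tape and jar undisturbed.

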